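# Swap the food samples in a locked sample carrier

## Robot

A 6-joint arm with a two-finger parallel gripper is mounted at the origin on a cart in front of the work surface, level with it; the furniture and walls round the work are solid. World frame = base frame: x ahead of the robot, y to its left, z up, the work surface at z = 0. Lengths are in m, angles in degrees, forces in N, time in s.
With the tool pointing down it reaches from about 0.4 to 0.825 m from the base axis. Payload 7 kg.
Tool frame: the origin (TCP) lies on the centre line of the jaws, within the pads' length; the fingertips stand 11 mm ahead of it and the grasp point (between the pads) lies 8 mm behind it; z points along the fingers, y is the direction in which the jaws open and shut (so a half turn about z gives the same grasp; the last joint's range is limited). The gripper opens to 88 mm and grips with 3 to 60 N. Pads are 19 mm wide; open, the fingers measure 130 mm over their backs; the gripper's body (78 mm by 193 mm) begins 47 mm behind the grasp point.
Start: joints at [-51.503, 20.546, 0.682, 0, -70.136, -16.507], TCP at [0.253, -0.626, 0.238] pointing down, gripper open.
Joint ranges: [-176.03, 176.03], [-82.01, 121.73], [-58.28, 71.71], [-173.87, 95.51], [-174.79, -0.11], [-173.66, 173.66]. Speed limits (degrees/s): [136.94, 136.94, 172.46, 180, 180, 180].

## Interface

Orientations are given as [roll, pitch, yaw] about the fixed x, y, z axes, in that order (R = Rz(yaw) Ry(pitch) Rx(roll)).
In Python, from plant import ctrl, cams, order gives the robot as it stands.
- The arm moves only by the tool jog_arm, never from a script. Its argument "motion" is a list of rows, each an object with "offset": the shift along the tool's x, y, z in mm, a list of three; "roll": the turn about the tool's z in rad; "hand": the finger opening in mm, from 0 to 87.6. A call has 1 to 20 rows; each row is the pose to reach, as a shift and turn from the pose commanded when the call began, along the tool's axes at that moment; what a row does not reach only later rows make up. A row lasts 1/12 s, in which the tool goes at most 41.7 mm and 7.16 degrees, less where a joint would pass 70% of its speed; a pose out of reach is approached as far as the arm can. A call with a gripper value outside its range is refused whole. The fingers move at their own pace and stop on an object; the grip force is fixed at half the most. Time passes only in rows, so rows that repeat a pose let the fingers close. It gives the time, the measured TCP pose, the force and the opening at its end, in the units of the state.
- ctrl.get_obs(): the state, without advancing time (a new reading comes with each control period).
- cams.snapshot(name): name is "scene" or "top" or "wrist"; returns a dict with "img" (480x640x3 uint8, red, green, blue), "K" (3x3 intrinsics, pixels), "D" ([k1, k2, p1, p2, k3] as OpenCV has them; the pictures are not rectified), "cam_to_world" (4x4, takes a point from camera to world coordinates); the wrist camera has in their place "T_tool_cam" (4x4, takes a point from camera to tool coordinates, whose origin is the TCP and whose axes are the flange's). Camera axes: x right, y down, z forward; pixel columns grow to the right and rows downward; lengths in m; the calibration is good to about 2 mm. A picture is of the moment at which its call begins: read the wrist's pose just before it. There is no depth.
- order.close_job(): hands the job in, once; it reports no verdict.
The state is a dict: "clock": time; "joint_pos": joint angles; "qvel": joint speeds; "tau": joint torques, N m; "tool_pos": TCP position; "orientation": TCP orientation; "force": force on the tool from outside, world axes, zero at the start; "moment": the same for the moment, N m; "opening": finger opening in m.
Only numpy, scipy, OpenCV 4.12 (cv2) and the standard library are available. Lean on these libraries where they do the work, as an engineer would, in place of code of your own. Each camera call takes 0.05 s, during which the arm holds its last target. There are 200 camera calls.

## Task

Change over the samples in the carrier: slide the red lock knob fully to its free end, towards you, then slide the clear shutter fully open; put every orange-capped old tube in the grey tub and seat every blue-capped fresh tube from the wooden stand fully down in a hole of the carrier, keeping the fresh ones upright. With the tubes changed, slide the shutter fully shut and then the red knob fully home.

Things in the scene. Friction and masses are not known exactly. Their poses are not given: they have to be found in the camera images.
- carrier: fixed sample carrier, 272 mm long (y). Origin: at table height under the centre of its four holes; at yaw 0 its +x points away from the robot, +y left (the way the shutter opens). White hole block 160 x 148 mm, top at z 60 mm; two rails on thin posts (76 to 86 mm out in x, tops at z 116) run from y -74 to 198 mm. Lock bracket in front: x -86 to -186, y +-32, top z 116 mm
- hole0 (a point): centre of the mouth of one of the carrier's four round holes, on the block's top face: 34 mm wide, 52 mm deep, upright, 64 mm apart in a 2 x 2 square. A seated tube stands on the hole's floor, its centre 4.5 mm below this point and its cap 7 to 43 mm above it
- hole1 (a point): centre of the mouth of one of the carrier's four round holes, on the block's top face: 34 mm wide, 52 mm deep, upright, 64 mm apart in a 2 x 2 square. A seated tube stands on the hole's floor, its centre 4.5 mm below this point and its cap 7 to 43 mm above it
- hole2 (a point): centre of the mouth of one of the carrier's four round holes, on the block's top face: 34 mm wide, 52 mm deep, upright, 64 mm apart in a 2 x 2 square. A seated tube stands on the hole's floor, its centre 4.5 mm below this point and its cap 7 to 43 mm above it
- hole3 (a point): centre of the mouth of one of the carrier's four round holes, on the block's top face: 34 mm wide, 52 mm deep, upright, 64 mm apart in a 2 x 2 square. A seated tube stands on the hole's floor, its centre 4.5 mm below this point and its cap 7 to 43 mm above it
- shutter (a joint): clear flat shutter (148 x 116 x 5 mm, underside 3 mm above the seated caps, underside at z 106 mm in the carrier) that slides along the carrier's +y: 0 = fully shut over all four holes, 0.136 = fully open at its end stop. Friction about 2 N, stays where it is left. Blocked by the lock while the lock is home, and by any tube that is not fully down
- shutter_grip (a point): centre of the shutter's upright blue grip bar: 56 mm long (carrier x), 16 mm thick (carrier y), 44 mm high, standing on the shutter, so 22 mm above its surface
- lock (a joint): transport lock, a red knob with a steel tongue that slides along the carrier's -x (towards the robot): 0 = home (tongue between two catches on the shutter, locked), 0.040 = fully free at its end stop. Friction about 2 N, stays where it is left
- lock_grip (a point): centre of the red knob's upright bar: 16 mm thick (carrier x), 40 mm long (carrier y), 44 mm high, standing on a flat red foot 36 mm square, so 22 mm above the foot
- stand: loose wooden block 210 x 64 x 50 mm (0.9 kg) in which the fresh tubes stand, in three holes 33 mm wide and 40 mm deep, 65 mm apart along its x. A tube may come to lean by up to 0.08 rad in them if the block is knocked. Origin: centre of its underside
- tub: loose grey open tub 170 (x) x 130 (y) x 60 mm, walls and floor 4 mm. Origin: centre of its underside
- old0_c (a point): old sample: steel tube 95 mm tall, 60 g: body 30 mm wide with a tapered foot, orange cap 34 mm wide and 36 mm high on top. This point is its centre, half-way up: the cap's middle is 29.5 mm above it along the tube's z axis (which points to the cap), the foot 47.5 mm below. At the start it stands in a hole of the carrier, or is absent
- old1_c (a point): old sample: steel tube 95 mm tall, 60 g: body 30 mm wide with a tapered foot, orange cap 34 mm wide and 36 mm high on top. This point is its centre, half-way up: the cap's middle is 29.5 mm above it along the tube's z axis (which points to the cap), the foot 47.5 mm below. At the start it stands in a hole of the carrier, or is absent
- old2_c (a point): old sample: steel tube 95 mm tall, 60 g: body 30 mm wide with a tapered foot, orange cap 34 mm wide and 36 mm high on top. This point is its centre, half-way up: the cap's middle is 29.5 mm above it along the tube's z axis (which points to the cap), the foot 47.5 mm below. At the start it stands in a hole of the carrier, or is absent
- old3_c (a point): old sample: steel tube 95 mm tall, 60 g: body 30 mm wide with a tapered foot, orange cap 34 mm wide and 36 mm high on top. This point is its centre, half-way up: the cap's middle is 29.5 mm above it along the tube's z axis (which points to the cap), the foot 47.5 mm below. At the start it stands in a hole of the carrier, or is absent
- fresh0_c (a point): fresh sample: steel tube 95 mm tall, 60 g: body 30 mm wide with a tapered foot, blue cap 34 mm wide and 36 mm high on top. This point is its centre, half-way up: the cap's middle is 29.5 mm above it along the tube's z axis (which points to the cap), the foot 47.5 mm below. At the start it stands in a hole of the stand, or is absent
- fresh1_c (a point): fresh sample: steel tube 95 mm tall, 60 g: body 30 mm wide with a tapered foot, blue cap 34 mm wide and 36 mm high on top. This point is its centre, half-way up: the cap's middle is 29.5 mm above it along the tube's z axis (which points to the cap), the foot 47.5 mm below. At the start it stands in a hole of the stand, or is absent
- fresh2_c (a point): fresh sample: steel tube 95 mm tall, 60 g: body 30 mm wide with a tapered foot, blue cap 34 mm wide and 36 mm high on top. This point is its centre, half-way up: the cap's middle is 29.5 mm above it along the tube's z axis (which points to the cap), the foot 47.5 mm below. At the start it stands in a hole of the stand, or is absent
Not all that is in view belongs to the job. Leave any green or turquoise look-alike of the part that bears fresh1_c alone.

How it is judged (in metres and radians):
On the way, in this order (a step that is already met when the one before it is completed fails the run):
1. the red lock knob is slid to its free end with the shutter still shut (value of joint lock above 0.036 m and value of joint shutter below 0.004 m), for 0.2 s.
2. the shutter is slid fully open (value of joint lock above 0.036 m and value of joint shutter above 0.132 m), for 0.2 s.
3. every old tube is in the tub and every fresh tube is seated in a carrier hole, the shutter still open (value of joint shutter above 0.132 m and z of fresh0_c in the frame of carrier between 0.045 and 0.062 m and angle between each of fresh0_c, fresh1_c, fresh2_c's own z axis and vertical below 0.2 rad and (horizontal distance between fresh0_c and hole0 below 0.008 m or horizontal distance between fresh0_c and hole1 below 0.008 m or horizontal distance between fresh0_c and hole2 below 0.008 m or horizontal distance between fresh0_c and hole3 below 0.008 m) and z of fresh1_c in the frame of carrier between 0.045 and 0.062 m and (horizontal distance between fresh1_c and hole0 below 0.008 m or horizontal distance between fresh1_c and hole1 below 0.008 m or horizontal distance between fresh1_c and hole2 below 0.008 m or horizontal distance between fresh1_c and hole3 below 0.008 m) and z of fresh2_c in the frame of carrier between 0.045 and 0.062 m and (horizontal distance between fresh2_c and hole0 below 0.008 m or horizontal distance between fresh2_c and hole1 below 0.008 m or horizontal distance between fresh2_c and hole2 below 0.008 m or horizontal distance between fresh2_c and hole3 below 0.008 m) and x of old0_c in the frame of tub between -0.081 and 0.081 m and y of old0_c in the frame of tub between -0.061 and 0.061 m and z of each of old0_c, old1_c, old2_c, old3_c in the frame of tub below 0.062 m and x of old1_c in the frame of tub between -0.081 and 0.081 m and y of old1_c in the frame of tub between -0.061 and 0.061 m and x of old2_c in the frame of tub between -0.081 and 0.081 m and y of old2_c in the frame of tub between -0.061 and 0.061 m and x of old3_c in the frame of tub between -0.081 and 0.081 m and y of old3_c in the frame of tub between -0.061 and 0.061 m), for 0.3 s.
4. the shutter is slid fully shut, the lock still free (all of step 1), for 0.2 s.
5. the red lock knob is slid fully home (value of joint each of shutter, lock below 0.004 m), for 0.2 s.
At the end, for the whole second after the job is handed in: Shutter within 4 mm of shut and lock within 4 mm of home; every fresh tube upright (0.2 rad) and fully down in a carrier hole (centre within 8 mm sideways of a hole, no more than 6.5 mm above its seated height); every old tube inside the tub; the tub at rest (all of step 5 and z of fresh0_c in the frame of carrier between 0.045 and 0.062 m and angle between each of fresh0_c, fresh1_c, fresh2_c's own z axis and vertical below 0.2 rad and (horizontal distance between fresh0_c and hole0 below 0.008 m or horizontal distance between fresh0_c and hole1 below 0.008 m or horizontal distance between fresh0_c and hole2 below 0.008 m or horizontal distance between fresh0_c and hole3 below 0.008 m) and z of fresh1_c in the frame of carrier between 0.045 and 0.062 m and (horizontal distance between fresh1_c and hole0 below 0.008 m or horizontal distance between fresh1_c and hole1 below 0.008 m or horizontal distance between fresh1_c and hole2 below 0.008 m or horizontal distance between fresh1_c and hole3 below 0.008 m) and z of fresh2_c in the frame of carrier between 0.045 and 0.062 m and (horizontal distance between fresh2_c and hole0 below 0.008 m or horizontal distance between fresh2_c and hole1 below 0.008 m or horizontal distance between fresh2_c and hole2 below 0.008 m or horizontal distance between fresh2_c and hole3 below 0.008 m) and x of old0_c in the frame of tub between -0.081 and 0.081 m and y of old0_c in the frame of tub between -0.061 and 0.061 m and z of each of old0_c, old1_c, old2_c, old3_c in the frame of tub below 0.062 m and x of old1_c in the frame of tub between -0.081 and 0.081 m and y of old1_c in the frame of tub between -0.061 and 0.061 m and x of old2_c in the frame of tub between -0.081 and 0.081 m and y of old2_c in the frame of tub between -0.061 and 0.061 m and x of old3_c in the frame of tub between -0.081 and 0.081 m and y of old3_c in the frame of tub between -0.061 and 0.061 m and linear speed of tub below 0.03 m/s); the robot touches nothing.
It fails at once if a fresh tube is tipped over (angle between any of fresh0_c, fresh1_c, fresh2_c's own z axis and vertical above 0.8 rad).
Of old0, old1, old2, old3 only 1 to 2 are there at a start; the rules pass over those that are not, and their reading is None.
Of fresh0, fresh1, fresh2 only 2 to 3 are there at a start; the rules pass over those that are not, and their reading is None.
At some moment in a run one of tub, stand may be knocked a few centimetres aside while the robot is not near it.
It also fails if it takes over 210 s, if anything falls off the work surface, if the arm or the gripper's body presses on something with over 40 N, if the wrist force passes 120 N, or if a joint passes its speed limit or range.

## Working session

There is one attempt and no reset: what is moved stays moved. The work goes in short steps, Python scripts to look and compute and a tool call to move; the robot and the scene stay as the last step left them, time stands still between calls to the robot, and variables do not carry over. Pictures are saved under pics/ and viewed, about 12 in all and at most 16, crops included, and the job is handed in when it is done.

Besides the shell and the picture viewer there is one more tool, called as name(argument=value, ...), one argument or row to a line, values as JSON. jog_arm: Moves the arm, as the interface text tells. Its arguments: {"type":"object","properties":{"motion":{"type":"array"}},"required":["motion"]}

```bash
ls; mkdir -p pics; python3 - <<'E'
from plant import ctrl,cams,order
import cv2
print(ctrl.get_obs())
for n in ["scene","top"]:
    s=cams.snapshot(n); cv2.imwrite(f"pics/{n}0.png",s["img"][:,:,::-1]); print(n,s["K"],s["D"],s["cam_to_world"])
s=cams.snapshot("wrist");print(s["K"],s["D"],s["T_tool_cam"])
E
```

```text
pics
{'clock': 0.0, 'joint_pos': array([-5.15030768e+01,  2.05912115e+01,  6.33405623e-01, -2.11255016e-02,
       -7.01350372e+01, -1.65083290e+01]), 'qvel': array([-0.01610002,  0.10014383, -0.00020115,  0.13269366,  0.00514601,
       -0.06421389]), 'tau': array([ 3.03870647e-04, -5.82716775e+01,  2.93062162e+01,  6.99715465e+00,
        7.05628467e-03, -1.24163557e-04]), 'tool_pos': array([ 0.25255496, -0.62546161,  0.23661923]), 'orientation': array([ 1.79905340e+02, -7.34387163e-03, -1.58018594e+02]), 'force': array([ 0.30559161, -0.59099405, -0.01282141]), 'moment': array([-0.00493891, -0.03554984,  0.01407739]), 'opening': 0.08750628981138976}
scene [[482.49494366   0.         320.59611764]
 [  0.         482.49494366 240.4808778 ]
 [  0.           0.           1.        ]] [-0.03060887  0.          0.          0.          0.        ] [[-0.70437493 -0.56152687  0.43421599  0.11458186]
 [-0.70972647  0.54678133 -0.44420549  0.4365482 ]
 [ 0.01201212 -0.6210618  -0.78366954  0.89935669]
 [ 0.          0.          0.          1.        ]]
top [[558.34596579   0.         312.7503
[... 174 characters left out ...]
88319197e-01  1.52397464e-01  2.92884555e-01]
 [-9.99790257e-01 -2.70378636e-03 -2.03010110e-02 -1.47727187e-02]
 [ 2.04759290e-02 -1.52374061e-01 -9.88110764e-01  1.62006521e+00]
 [ 0.00000000e+00  0.00000000e+00  0.00000000e+00  1.00000000e+00]]
[[366.88697062   0.         321.5597285 ]
 [  0.         366.88697062 249.87319761]
 [  0.           0.           1.        ]] [-0.0377771  0.         0.         0.         0.       ] [[-9.94738803e-04 -9.54666421e-01 -2.97676059e-01  8.01376138e-02]
 [ 9.99999357e-01 -7.87822005e-04 -8.15083859e-04 -5.63607517e-04]
 [ 5.43617441e-04 -2.97676678e-01  9.54666591e-01 -1.46788623e-01]
 [ 0.00000000e+00  0.00000000e+00  0.00000000e+00  1.00000000e+00]]
```

View pics/top0.png

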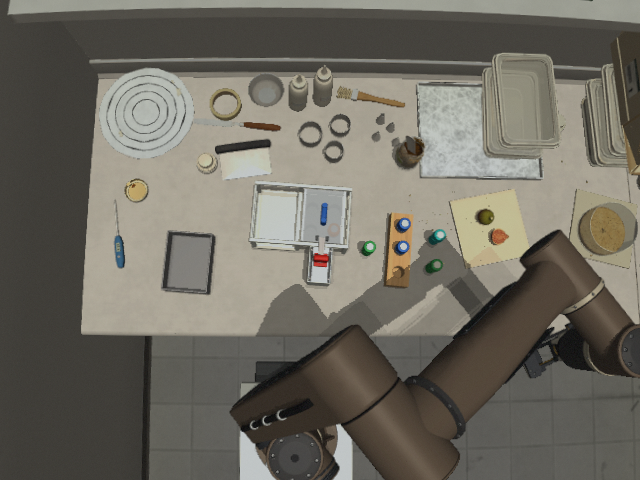

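View pics/scene0.png

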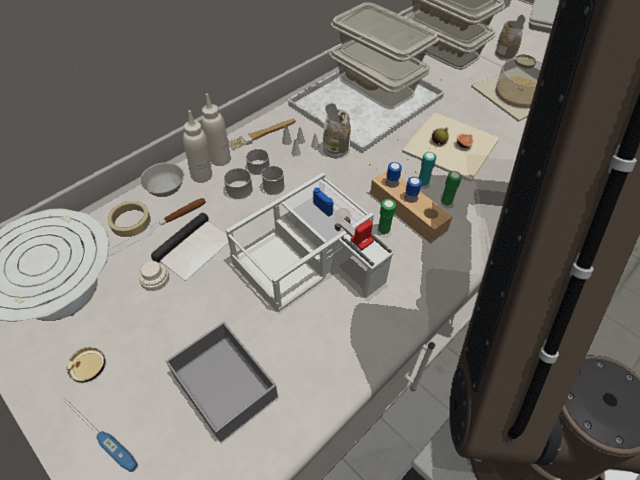

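Views: top shows the carrier with white block/shutter at (325,215), blue grip (324,213) and red knob (320,259); tub (188,262); stand (398,250) with two blue caps (404,224) and (403,248). What could be mistaken: turquoise cap (437,236) and greens (369,248), (434,266) — none are fresh; only the two blue caps standing in the wood are chosen. Other blue items are the grip bar and the thermometer (119,250).

```bash
cat > h.py <<'E'
from plant import ctrl,cams,order
import cv2,numpy as np
from scipy.spatial.transform import Rotation as Ro
def snap(n):
    o=ctrl.get_obs(); s=cams.snapshot(n)
    if n=="wrist":
        T=np.eye(4);T[:3,:3]=Ro.from_euler("xyz",o["orientation"],degrees=True).as_matrix();T[:3,3]=o["tool_pos"]
        s["cam_to_world"]=T@s["T_tool_cam"]
    return s
def ray(s,uv):
    p=cv2.undistortPoints(np.array(uv,float).reshape(-1,1,2),s["K"],s["D"]).reshape(-1,2)
    T=s["cam_to_world"]; d=np.c_[p,np.ones(len(p))]@T[:3,:3].T
    return T[:3,3],d
def onz(s,uv,z):
    c,d=ray(s,uv); return c+d*((z-c[2])/d[:,2])[:,None]
def two(s1,u1,s2,u2):
    c1,d1=ray(s1,u1);c2,d2=ray(s2,u2);d1,d2=d1[0],d2[0]
    t=np.linalg.lstsq(np.c_[d1,-d2],c2-c1,rcond=None)[0]
    a,b=c1+t[0]*d1,c2+t[1]*d2; return (a+b)/2,np.linalg.norm(a-b)
def proj(s,P):
    M=np.linalg.inv(s["cam_to_world"]); r=cv2.Rodrigues(M[:3,:3])[0]
    return cv2.projectPoints(np.array(P,float).reshape(-1,3),r,M[:3,3],s["K"],s["D"])[0].reshape(-1,2)
R={"red":[(0,8,150,80),(172,180,150,80)],"orange":[(8,20,130,120)],"blue":[(105,125,140,60)],"green":[(45,104,90,40)],"wood":[(9,24,70,100)]}
def blobs(s,col,amin=25):
    h=cv2.cvtColor(s["img"],cv2.COLOR_RGB2HSV);m=0
    for a,b,S,V in R[col]: m=m|cv2.inRange(h,(a,S,V),(b,255,255))
    n,l,st,ce=cv2.connectedComponentsWithStats(m)
    return [(ce[i].round(1),st[i,4],cv2.minAreaRect(np.argwhere(l==i)[:,::-1].astype(np.float32))) for i in range(1,n) if st[i,4]>=amin]
E
python3 - <<'E'
from h import *
for n in ["top","scene"]:
    s=snap(n)
    for c in R:
        print(n,c)
        for b in blobs(s,c,20): print("  ",b[0],b[1],[np.round(x,1) for x in b[2]])
    im=s["img"]; 
    if n=="top":
        cv2.imwrite("pics/c1.png",cv2.resize(im[170:300,150:460],None,fx=2.5,fy=2.5,interpolation=cv2.INTER_CUBIC)[:,:,::-1])
E
```

```text
top red
   [320.8 257.2] 96 [array([321. , 256.5]), array([ 7., 14.]), np.float64(90.0)]
   [320.3 263.9] 53 [array([320., 264.]), array([ 4., 12.]), np.float64(90.0)]
top orange
   [378.5  99. ] 190 [array([380.7, 100.2]), array([47. ,  6.1]), np.float64(14.4)]
   [396.1 216.8] 33 [array([396. , 217.5]), array([6., 7.]), np.float64(-0.0)]
   [396.1 234.9] 78 [array([397.5, 234. ]), array([ 9., 14.]), np.float64(0.0)]
   [498.6 236.1] 170 [array([498., 236.]), array([14.1, 14.1]), np.float64(45.0)]
   [407.7 236. ] 51 [array([407., 236.]), array([12.,  6.]), np.float64(90.0)]
   [388.6 253.3] 22 [array([388.7, 253.5]), array([ 1.2, 19. ]), np.float64(5.2)]
   [398.3 260.9] 102 [array([398.5, 260.5]), array([15., 11.]), np.float64(90.0)]
top blue
   [323.6 213.6] 105 [array([323.5, 213.5]), array([21.,  5.]), np.float64(90.0)]
   [403.3 224.9] 64 [array([404., 224.]), array([12., 10.]), np.float64(90.0)]
   [402.  247.3] 66 [array([402.5, 247. ]), array([12., 11.]), np.float64(90.0)]
top green
   [436.1 237.3] 138 [array([437., 237.]), array([11.3, 18.4]), np.float64(45.0)]
   [119.6 
[... 2099 characters left out ...]
ray([6.4, 9.9]), np.float64(45.0)]
   [465.2 139.4] 151 [array([464.6, 139.7]), array([15.8, 11.3]), np.float64(9.5)]
   [238.6 143.5] 32 [array([238.4, 143.7]), array([ 4.7, 13. ]), np.float64(71.6)]
   [414.  201.7] 1198 [array([411.4, 198.1]), array([85.6, 22. ]), np.float64(38.3)]
   [192.1 203.8] 85 [array([189.9, 204.8]), array([ 3.6, 30.4]), np.float64(64.4)]
   [130.9 216.2] 178 [array([128.4, 215.2]), array([36. , 30.4]), np.float64(20.9)]
   [ 79.4 353.2] 71 [array([ 80.2, 352.8]), array([ 5.9, 28.7]), np.float64(59.9)]
   [ 87.2 365.7] 547 [array([ 87.3, 365.8]), array([22.6, 29. ]), np.float64(45.0)]
   [ 68.8 369.8] 26 [array([ 69. , 370.5]), array([13.,  4.]), np.float64(90.0)]
```

View pics/c1.png

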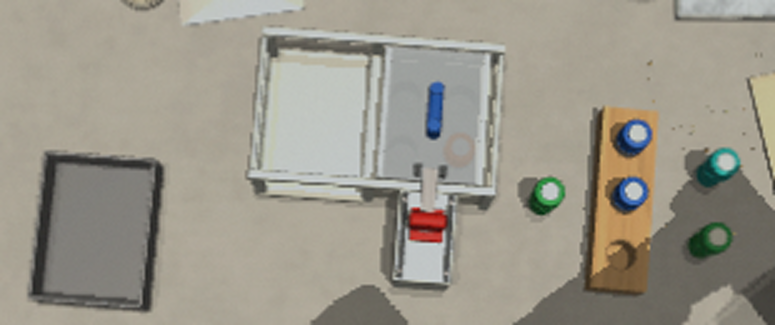

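Crop: through the shutter only one orange ring at crop (460,150) (near-right hole), other holes empty; knob red at (427,225), grip (436,110); two fresh tubes at (634,135), (631,193); greens/turquoise stand outside the stand. Now coordinates.

```bash
python3 - <<'E'
from h import *
t=snap("top");s=snap("scene")
f=lambda x,y:(150+x/2.5,170+y/2.5)
C=onz(t,[f(265,28),f(505,44),f(495,200),f(249,180)],.116)
print("rail corners",C.round(3))
for a,b in [(0,1),(3,2)]:
    d=C[a]-C[b];print("yaw",np.degrees(np.arctan2(-d[0],d[1])), np.linalg.norm(d))
m=C.mean(0);yaw=np.radians(-4);
print("carrier origin from rails", m[:2]-62e-3*np.array([-np.sin(yaw),np.cos(yaw)]))
print("shutter grip",two(t,(323.6,213.6),s,(322.7,201.4)))
print("knob",two(t,(320.6,260),s,(363.5,234.2)))
print("fresh A",two(t,(403.3,224.9),s,(393.4,173.3)), onz(t,(404,224),.105))
print("fresh B",two(t,(402,247.3),s,(413,187.9)), onz(t,(402.5,247),.105))
print("old ring",onz(t,[f(460,150)],.103))
for u,v in [(437,234.5),(368.8,247),(434.5,265)]: print("green",onz(t,[(u,v)],.1).round(3))
print("tub rim",onz(t,[f(46,153),f(161,161),f(147,309),f(31,299)],.06).round(3))
print("stand top",onz(t,[f(603,107),f(658,113),f(641,292),f(588,288)],.05).round(3))
E
```

```text
rail corners [[ 0.705  0.112  0.116]
 [ 0.688 -0.155  0.116]
 [ 0.513 -0.142  0.116]
 [ 0.534  0.127  0.116]]
yaw -3.6716416311055045 0.2673496666526812
yaw -4.546456924548564 0.2692400338374084
carrier origin from rails [ 0.60569913 -0.07641192]
shutter grip (array([ 0.60960774, -0.07452399,  0.13725384]), np.float64(0.0007233668807586824))
knob (array([ 0.48260096, -0.06534568,  0.14460279]), np.float64(0.0026240779249831108))
fresh A (array([ 0.59065605, -0.301451  ,  0.08239931]), np.float64(0.0023471296470948325)) [[ 0.58780872 -0.29980815  0.105     ]]
fresh B (array([ 0.52634161, -0.29626398,  0.08264561]), np.float64(0.001581165746699472)) [[ 0.52308556 -0.29392474  0.105     ]]
old ring [[ 0.5704265  -0.10471737  0.103     ]]
green [[ 0.559 -0.393  0.1  ]]
green [[ 0.524 -0.201  0.1  ]]
green [[ 0.474 -0.383  0.1  ]]
tub rim [[0.574 0.364 0.06 ]
 [0.565 0.232 0.06 ]
 [0.397 0.244 0.06 ]
 [0.407 0.375 0.06 ]]
stand top [[ 0.631 -0.274  0.05 ]
 [ 0.625 -0.338  0.05 ]
 [ 0.417 -0.313  0.05 ]
 [ 0.422 -0.252  0.05 ]]
```

```bash
cat >> h.py <<'E'
def go(p,yaw=None):
    "offset (mm) and roll (rad) from the current pose to world point p, tool yaw in deg"
    o=ctrl.get_obs();r=Ro.from_euler("xyz",o["orientation"],degrees=True)
    d=r.inv().apply(np.array(p)-o["tool_pos"])*1000
    y=o["orientation"][2]; w=0 if yaw is None else -np.radians((yaw-y+180)%360-180)
    print("t %.1f"%o["clock"],"offset",d.round(1),"roll %.3f"%w)
CY=np.radians(-4.0); CO=np.array([.606,-.076])
def car(x,y,z=0,o=None,yaw=None):
    a=CY if yaw is None else yaw; o=CO if o is None else o
    return np.r_[o+np.array([[np.cos(a),-np.sin(a)],[np.sin(a),np.cos(a)]])@[x,y],z]
E
python3 -c "
from h import *
go((.483,-.066,.27),-94)"
```

```text
t 0.3 offset [-423.2  432.8  -32.5] roll -1.117
```

jog_arm(
  motion=[
    {"offset":[-423,433,-33],"roll":-1.117,"hand":87},
    {"offset":[-423,433,-33],"roll":-1.117,"hand":87},
    {"offset":[-423,433,-33],"roll":-1.117,"hand":87},
    {"offset":[-423,433,-33],"roll":-1.117,"hand":87},
    {"offset":[-423,433,-33],"roll":-1.117,"hand":87},
    {"offset":[-423,433,-33],"roll":-1.117,"hand":87},
    {"offset":[-423,433,-33],"roll":-1.117,"hand":87},
    {"offset":[-423,433,-33],"roll":-1.117,"hand":87},
    {"offset":[-423,433,-33],"roll":-1.117,"hand":87},
    {"offset":[-423,433,-33],"roll":-1.117,"hand":87},
    {"offset":[-423,433,-33],"roll":-1.117,"hand":87},
    {"offset":[-423,433,-33],"roll":-1.117,"hand":87},
    {"offset":[-423,433,-33],"roll":-1.117,"hand":87},
    {"offset":[-423,433,-33],"roll":-1.117,"hand":87},
    {"offset":[-423,433,-33],"roll":-1.117,"hand":87},
    {"offset":[-423,433,-33],"roll":-1.117,"hand":87},
    {"offset":[-423,433,-33],"roll":-1.117,"hand":87},
    {"offset":[-423,433,-33],"roll":-1.117,"hand":87},
    {"offset":[-423,433,-33],"roll":-1.117,"hand":87},
    {"offset":[-423,433,-33],"roll":-1.117,"hand":87},
  ],
)

```text
clock: 2.02
tool_pos: [0.4824, -0.0669, 0.2706]
orientation: [180.0, 0.0, -94.1]
force: [0.7, 0.1, 0.6]
opening: 0.087
```

```bash
python3 - <<'E'
from h import *
s=snap("wrist"); cv2.imwrite("pics/w1.png",s["img"][:,:,::-1])
for c in ["red","blue","orange","green"]:
    for b in blobs(s,c,150): print(c,b[0],b[1],[np.round(x,1) for x in b[2]])
E
```

```text
red [330.7 225. ] 167 [array([330., 225.]), array([14., 12.]), np.float64(90.0)]
red [314.7 235.7] 247 [array([315. , 235.5]), array([13., 20.]), np.float64(90.0)]
green [252.6  68.2] 743 [array([252.,  68.]), array([41. , 39.6]), np.float64(45.0)]
```

View pics/w1.png

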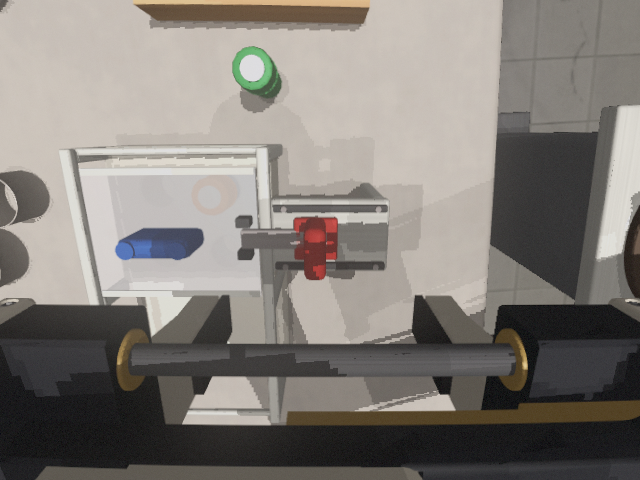

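Wrist view: red knob bar from about (315,222) to (315,278), tongue between two dark catches at (245,238); blue grip (160,244), one orange ring (212,195), green decoy (253,68), fingers clear of all.

```bash
python3 - <<'E'
from h import *
s=snap("wrist")
print(two(s,(315,278),s,(315,278)) if 0 else onz(s,[(315,278),(315,222),(307,260),(325,260)],.166))
print("foot",onz(s,[(296,235),(337,235),(316,217),(316,262)],.122))
c=snap("top"); 
print("ring",onz(s,[(212,195)],.103),"exp",car(-.032,-.032))
print("rail ends R",onz(s,[(62,150),(280,147)],.116), "exp",car(.081,-.074),car(-.081,-.074))
print("catch tongue", onz(s,[(245,221),(245,254)],.118))
print("grip", onz(s,[(123,249),(184,249)],.155), car(.028,0),car(-.028,0))
# predicted px of knob bar top at carrier y=0
for z in (.150,.158,.166): print(z,proj(s,[car(-.126,.02,z),car(-.126,-.02,z)]).round(0).tolist())
E
```

```text
[[ 0.48972969 -0.04849291  0.166     ]
 [ 0.48645152 -0.09051154  0.166     ]
 [ 0.49441768 -0.06286101  0.166     ]
 [ 0.48141978 -0.06191472  0.166     ]]
foot [[ 0.50461423 -0.07055565  0.122     ]
 [ 0.47055196 -0.06807446  0.122     ]
 [ 0.48682226 -0.08458261  0.122     ]
 [ 0.48982952 -0.04561235  0.122     ]]
ring [[ 0.57523124 -0.10636331  0.103     ]] exp [ 0.57184574 -0.10568984  0.        ]
rail ends R [[ 0.6879567  -0.15396604  0.116     ]
 [ 0.51115541 -0.14190889  0.116     ]] exp [ 0.68164071 -0.15547001  0.        ] [ 0.52003533 -0.14416947  0.        ]
catch tongue [[ 0.54639216 -0.08467888  0.118     ]
 [ 0.55027794 -0.05589357  0.118     ]]
grip [[ 0.63343968 -0.07793941  0.155     ]
 [ 0.58677749 -0.07453733  0.155     ]] [ 0.63393179 -0.07795318  0.        ] [ 0.57806821 -0.07404682  0.        ]
0.15 [[326.0, 271.0], [326.0, 221.0]]
0.158 [[326.0, 275.0], [326.0, 223.0]]
0.166 [[326.0, 279.0], [326.0, 226.0]]
```

```bash
python3 -c "
from h import *
go((.488,-.068,.147),-94)"
```

```text
t 2.2 offset [  0.9  -5.5 123.6] roll -0.001
```

jog_arm(
  motion=[
    {"offset":[1,-6,40],"roll":0,"hand":87},
    {"offset":[1,-6,80],"roll":0,"hand":87},
    {"offset":[1,-6,110],"roll":0,"hand":87},
    {"offset":[1,-6,123],"roll":0,"hand":87},
    {"offset":[1,-6,123],"roll":0,"hand":87},
    {"offset":[1,-6,123],"roll":0,"hand":10},
    {"offset":[1,-6,123],"roll":0,"hand":10},
    {"offset":[1,-6,123],"roll":0,"hand":10},
    {"offset":[1,-6,123],"roll":0,"hand":10},
    {"offset":[1,-6,123],"roll":0,"hand":10},
    {"offset":[1,-6,123],"roll":0,"hand":10},
    {"offset":[1,-6,123],"roll":0,"hand":10},
    {"offset":[1,-6,123],"roll":0,"hand":10},
    {"offset":[1,-6,123],"roll":0,"hand":10},
    {"offset":[1,-6,123],"roll":0,"hand":10},
  ],
)

```text
clock: 3.42
tool_pos: [0.4887, -0.0674, 0.1476]
orientation: [180.0, -0.0, -94.0]
force: [-0.4, -0.4, -0.8]
opening: 0.0258
```

jog_arm(
  motion=[
    {"offset":[0,0,0],"roll":0,"hand":10},
    {"offset":[0,0,0],"roll":0,"hand":10},
    {"offset":[0,0,0],"roll":0,"hand":10},
    {"offset":[0,0,0],"roll":0,"hand":10},
    {"offset":[0,5,0],"roll":0,"hand":10},
    {"offset":[0,10,0],"roll":0,"hand":10},
    {"offset":[0,15,0],"roll":0,"hand":10},
    {"offset":[0,20,0],"roll":0,"hand":10},
    {"offset":[0,25,0],"roll":0,"hand":10},
    {"offset":[0,30,0],"roll":0,"hand":10},
    {"offset":[0,34,0],"roll":0,"hand":10},
    {"offset":[0,37,0],"roll":0,"hand":10},
    {"offset":[0,39,0],"roll":0,"hand":10},
    {"offset":[0,40,0],"roll":0,"hand":10},
    {"offset":[0,41,0],"roll":0,"hand":10},
    {"offset":[0,41,0],"roll":0,"hand":10},
    {"offset":[0,41,0],"roll":0,"hand":10},
  ],
)

```text
clock: 4.83
tool_pos: [0.4513, -0.0646, 0.1476]
orientation: [-179.6, 0.0, -94.0]
force: [18.2, -9.1, -21.0]
opening: 0.0161
```

jog_arm(
  motion=[
    {"offset":[0,1,0],"roll":0,"hand":10},
    {"offset":[0,1,0],"roll":0,"hand":10},
    {"offset":[0,0,0],"roll":0,"hand":60},
    {"offset":[0,0,0],"roll":0,"hand":60},
    {"offset":[0,0,0],"roll":0,"hand":60},
    {"offset":[0,0,0],"roll":0,"hand":60},
    {"offset":[0,0,-20],"roll":0,"hand":60},
    {"offset":[0,0,-60],"roll":0,"hand":60},
    {"offset":[0,0,-90],"roll":0,"hand":60},
    {"offset":[0,0,-90],"roll":0,"hand":60},
    {"offset":[0,0,-90],"roll":0,"hand":60},
  ],
)

```text
clock: 5.75
tool_pos: [0.4484, -0.0643, 0.2395]
orientation: [-179.8, 0.1, -94.0]
force: [0.2, 0.2, -1.3]
opening: 0.0597
```

```bash
python3 - <<'E'
from h import *
s=snap("wrist")
for b in blobs(s,"red",100): print(b[0],b[1],[np.round(x,1) for x in b[2]])
h=cv2.cvtColor(s["img"],cv2.COLOR_RGB2HSV);m=cv2.inRange(h,(0,130,60),(8,255,255))|cv2.inRange(h,(170,130,60),(180,255,255))
m[:, :200]=0;ys,xs=np.nonzero(m);print(xs.min(),xs.max(),ys.min(),ys.max())
ym=ys.max();u=xs[ys>ym-12].mean();print("top far",onz(s,[(u,ym)],.166))
go((.488,-.068,.25),-94); go(car(0,0,.25)+np.r_[.001,.001,0],-184)
E
```

```text
[299.6 231.5] 111 [array([301., 233.]), array([12., 14.]), np.float64(90.0)]
[316.3 244.6] 183 [array([316.5, 244.5]), array([ 9., 23.]), np.float64(90.0)]
[324.4 280.6] 112 [array([323.9, 283.9]), array([19.2, 11.9]), np.float64(76.0)]
294 341 226 296
top far [[ 0.45395606 -0.04531576  0.166     ]]
t 5.8 offset [  0.8 -40.6 -11.9] roll -0.000
t 5.8 offset [  -0.5 -159.8  -11.8] roll 1.571
```

jog_arm(
  motion=[
    {"offset":[0,0,40],"roll":0,"hand":60},
    {"offset":[0,0,80],"roll":0,"hand":60},
    {"offset":[0,0,92],"roll":0,"hand":60},
    {"offset":[0,0,92],"roll":0,"hand":10},
    {"offset":[0,0,92],"roll":0,"hand":10},
    {"offset":[0,0,92],"roll":0,"hand":10},
    {"offset":[0,0,92],"roll":0,"hand":10},
    {"offset":[0,0,92],"roll":0,"hand":10},
    {"offset":[0,0,92],"roll":0,"hand":10},
    {"offset":[0,0,92],"roll":0,"hand":10},
    {"offset":[0,0,92],"roll":0,"hand":10},
    {"offset":[0,0,92],"roll":0,"hand":10},
    {"offset":[0,0,92],"roll":0,"hand":10},
    {"offset":[0,0,92],"roll":0,"hand":10},
  ],
)

```text
clock: 6.97
tool_pos: [0.4515, -0.0643, 0.1468]
orientation: [-179.6, 0.0, -94.0]
force: [12.0, -4.6, -8.0]
opening: 0.0154
```

jog_arm(
  motion=[
    {"offset":[0,2,0],"roll":0,"hand":10},
    {"offset":[0,2,0],"roll":0,"hand":10},
    {"offset":[0,2,0],"roll":0,"hand":10},
  ],
)

```text
clock: 7.22
tool_pos: [0.4513, -0.0642, 0.1468]
orientation: [-179.4, 0.0, -93.9]
force: [21.3, -9.9, -17.1]
opening: 0.0157
```

jog_arm(
  motion=[
    {"offset":[0,-1,0],"roll":0,"hand":87},
    {"offset":[0,-1,0],"roll":0,"hand":87},
    {"offset":[0,-1,0],"roll":0,"hand":87},
    {"offset":[0,0,0],"roll":0,"hand":87},
    {"offset":[0,0,-40],"roll":0,"hand":87},
    {"offset":[0,0,-80],"roll":0,"hand":87},
    {"offset":[0,-40,-100],"roll":0.125,"hand":87},
    {"offset":[0,-80,-100],"roll":0.25,"hand":87},
    {"offset":[0,-120,-100],"roll":0.5,"hand":87},
    {"offset":[0,-158,-100],"roll":1.571,"hand":87},
    {"offset":[0,-158,-100],"roll":1.571,"hand":87},
    {"offset":[0,-158,-100],"roll":1.571,"hand":87},
    {"offset":[0,-158,-100],"roll":1.571,"hand":87},
    {"offset":[0,-158,-100],"roll":1.571,"hand":87},
    {"offset":[0,-158,-100],"roll":1.571,"hand":87},
    {"offset":[0,-158,-100],"roll":1.571,"hand":87},
    {"offset":[0,-158,-100],"roll":1.571,"hand":87},
    {"offset":[0,-158,-100],"roll":1.571,"hand":87},
    {"offset":[0,-158,-100],"roll":1.571,"hand":87},
    {"offset":[0,-158,-100],"roll":1.571,"hand":87},
  ],
)

```text
clock: 8.88
tool_pos: [0.603, -0.0754, 0.2455]
orientation: [180.0, -0.0, 175.8]
force: [0.4, -0.4, -0.5]
opening: 0.0872
```

jog_arm(
  motion=[
    {"offset":[0,0,0],"roll":0,"hand":87},
    {"offset":[0,0,0],"roll":0,"hand":87},
  ],
)

```text
clock: 9.05
tool_pos: [0.6033, -0.0754, 0.2456]
orientation: [180.0, -0.0, 176.1]
force: [-0.9, -0.3, 0.5]
opening: 0.0869
```

```bash
python3 - <<'E'
from h import *
s=snap("wrist")
h=cv2.cvtColor(s["img"],cv2.COLOR_RGB2HSV);m=cv2.inRange(h,(105,140,60),(125,255,255))
n,l,st,ce=cv2.connectedComponentsWithStats(m);i=1+st[1:,4].argmax();print(st[i],ce[i],"proj",proj(s,[(.609,-.076,.155),(.609,-.076,.111)]).round())
print(onz(s,[ce[i]],.14))
cv2.imwrite("pics/w2.png",s["img"][:,:,::-1])
go((.608,-.076,.137),176)
E
```

```text
[  0 161  37  40 624] [ 19.54487179 180.21794872] proj [[322. 266.]
 [322. 247.]]
[[ 0.53669347 -0.2830466   0.14      ]]
t 9.1 offset [ -4.8  -0.2 108.6] roll 0.002
```

View pics/w2.png

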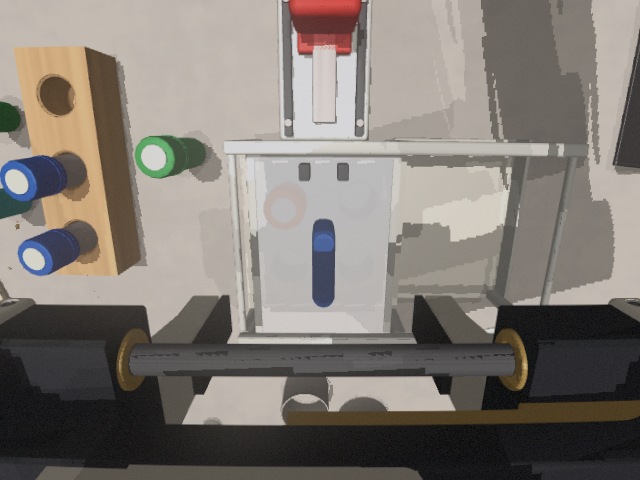

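Tongue is clear of the catches (knob at top (325,20)); grip bar at (323,262), centred between the jaws. One orange ring only (285,203).

jog_arm(
  motion=[
    {"offset":[-5,0,40],"roll":0,"hand":87},
    {"offset":[-5,0,75],"roll":0,"hand":60},
    {"offset":[-5,0,100],"roll":0,"hand":50},
    {"offset":[-5,0,108],"roll":0,"hand":40},
    {"offset":[-5,0,108],"roll":0,"hand":10},
    {"offset":[-5,0,108],"roll":0,"hand":10},
    {"offset":[-5,0,108],"roll":0,"hand":10},
    {"offset":[-5,0,108],"roll":0,"hand":10},
    {"offset":[-5,0,108],"roll":0,"hand":10},
    {"offset":[-5,0,108],"roll":0,"hand":10},
    {"offset":[-5,0,108],"roll":0,"hand":10},
    {"offset":[-5,0,108],"roll":0,"hand":10},
    {"offset":[-5,0,108],"roll":0,"hand":10},
    {"offset":[-5,0,108],"roll":0,"hand":10},
    {"offset":[-5,0,108],"roll":0,"hand":10},
    {"offset":[-5,0,108],"roll":0,"hand":10},
    {"offset":[-5,0,108],"roll":0,"hand":10},
  ],
)

```text
clock: 10.52
tool_pos: [0.6086, -0.0748, 0.1379]
orientation: [179.9, 0.0, 176.0]
force: [-2.1, 5.4, 3.4]
opening: 0.016
```

jog_arm(
  motion=[
    {"offset":[0,5,0],"roll":0,"hand":10},
    {"offset":[0,15,0],"roll":0,"hand":10},
    {"offset":[0,27,0],"roll":0,"hand":10},
    {"offset":[0,39,0],"roll":0,"hand":10},
    {"offset":[0,51,0],"roll":0,"hand":10},
    {"offset":[0,63,0],"roll":0,"hand":10},
    {"offset":[0,75,0],"roll":0,"hand":10},
    {"offset":[0,87,0],"roll":0,"hand":10},
    {"offset":[0,99,0],"roll":0,"hand":10},
    {"offset":[0,111,0],"roll":0,"hand":10},
    {"offset":[0,121,0],"roll":0,"hand":10},
    {"offset":[0,128,0],"roll":0,"hand":10},
    {"offset":[0,133,0],"roll":0,"hand":10},
    {"offset":[0,136,0],"roll":0,"hand":10},
    {"offset":[0,138,0],"roll":0,"hand":10},
    {"offset":[0,138,0],"roll":0,"hand":10},
    {"offset":[0,138,0],"roll":0,"hand":10},
    {"offset":[0,138,0],"roll":0,"hand":10},
  ],
)

```text
clock: 12.02
tool_pos: [0.6183, 0.0611, 0.1378]
orientation: [-179.9, 0.0, 176.0]
force: [1.6, -9.6, 5.6]
opening: 0.0157
```

jog_arm(
  motion=[
    {"offset":[0,1,0],"roll":0,"hand":10},
    {"offset":[0,1,0],"roll":0,"hand":10},
    {"offset":[0,-1,0],"roll":0,"hand":70},
    {"offset":[0,-1,0],"roll":0,"hand":70},
    {"offset":[0,-1,0],"roll":0,"hand":70},
    {"offset":[0,-1,0],"roll":0,"hand":70},
    {"offset":[0,-1,-40],"roll":0,"hand":70},
    {"offset":[0,-1,-80],"roll":0,"hand":70},
    {"offset":[0,-1,-120],"roll":0,"hand":70},
    {"offset":[0,-1,-120],"roll":0,"hand":70},
    {"offset":[0,-1,-120],"roll":0,"hand":70},
  ],
)

```text
clock: 12.93
tool_pos: [0.6193, 0.0619, 0.2606]
orientation: [179.8, 0.3, 176.0]
force: [-0.5, 0.7, -0.5]
opening: 0.0678
```

```bash
python3 -c "
from h import *
go((.573,-.1055,.26),176); go((.573,-.1055,.082),176)
t=snap('top');cv2.imwrite('pics/t2.png',cv2.resize(t['img'][170:310,150:470],None,fx=2.5,fy=2.5,interpolation=cv2.INTER_CUBIC)[:,:,::-1])"
```

```text
t 12.9 offset [  34.5 -170.2    0. ] roll 0.000
t 12.9 offset [  35.4 -170.7  178. ] roll 0.000
```

jog_arm(
  motion=[
    {"offset":[10,-40,0],"roll":0,"hand":70},
    {"offset":[20,-80,0],"roll":0,"hand":70},
    {"offset":[28,-120,0],"roll":0,"hand":70},
    {"offset":[32,-150,0],"roll":0,"hand":70},
    {"offset":[35,-170,0],"roll":0,"hand":70},
    {"offset":[35,-170,0],"roll":0,"hand":70},
    {"offset":[35,-170,0],"roll":0,"hand":70},
    {"offset":[35,-170,0],"roll":0,"hand":70},
  ],
)

```text
clock: 13.65
tool_pos: [0.5709, -0.106, 0.2564]
orientation: [180.0, -0.1, 176.0]
force: [-0.6, 0.3, 0.3]
opening: 0.07
```

```bash
python3 - <<'E'
from h import *
s=snap("wrist");cv2.imwrite("pics/w3.png",s["img"][:,:,::-1])
for b in blobs(s,"orange",80): print(b[0],b[1],[np.round(x,1) for x in b[2]])
print(proj(s,[car(-.032,-.032,.103),car(.032,-.032,.06),car(-.032,.032,.06),car(.032,.032,.06)]).round())
go((.573,-.1055,.082),176)
E
```

```text
[323.4 236.4] 740 [array([324. , 237.5]), array([43., 36.]), np.float64(90.0)]
[484.9 346.6] 95 [array([484.8, 345.9]), array([21.1,  4.9]), np.float64(74.5)]
[485.7 381.9] 93 [array([486. , 380.7]), array([ 6.6, 20.2]), np.float64(18.4)]
[[322. 236.]
 [322. 286.]
 [389. 224.]
 [386. 286.]]
t 13.7 offset [ -2.2   0.2 174.6] roll 0.000
```

View pics/w3.png

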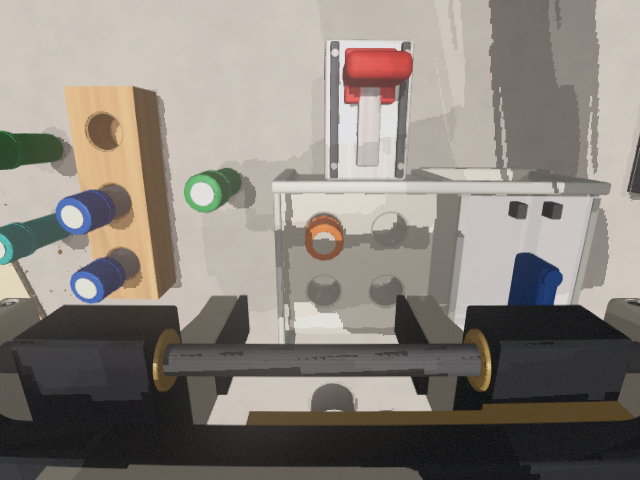

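```bash
python3 - <<'E'
from h import *
im=cv2.imread("pics/w3.png");c=cv2.resize(im[190:330,260:430],None,fx=4,fy=4,interpolation=cv2.INTER_CUBIC);cv2.imwrite("pics/w3c.png",c)
E
```

```text
(no output)
```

View pics/w3c.png

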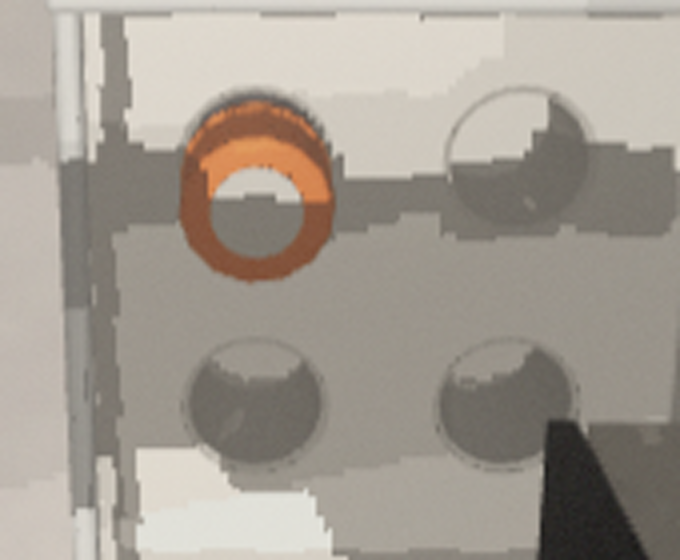

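```bash
python3 - <<'E'
from h import *
s=snap("wrist");go((.573,-.1055,.26))
H=onz(s,[(389.5,229.2),(323.5,291),(387,290.7)],.06);print(H,onz(s,[(324.3,242)],.103))
L=np.array([[-.032,.032],[.032,-.032],[.032,.032]]);A=H[:,:2]-H[:,:2].mean(0);B=L-L.mean(0)
y=np.arctan2((B[:,0]*A[:,1]-B[:,1]*A[:,0]).sum(),(A*B).sum());c,q=np.cos(y),np.sin(y)
o=H[:,:2].mean(0)-np.array([[c,-q],[q,c]])@L.mean(0);print("yaw",np.degrees(y),"origin",o)
for x in(-.032,.032): print(car(x,-.032,o=o,yaw=y))
t=snap("top")
print([b[0] for b in blobs(t,"blue",40)])
E
```

```text
t 13.8 offset [-1.8  0.1 -3.2] roll 0.000
[[ 0.5816523  -0.04108815  0.06      ]
 [ 0.64166024 -0.10907754  0.06      ]
 [ 0.64592886 -0.04462892  0.06      ]] [[ 0.57770657 -0.10414209  0.103     ]]
yaw -3.5197909913801486 origin [ 0.61177906 -0.07492322]
[ 0.57787484 -0.10489827  0.        ]
[ 0.64175411 -0.10882744  0.        ]
[array([408.2, 222.1]), array([406.8, 244.5])]
```

Crop shows holes at (389.5,229), (323.5,291), (387,291) and cap top (324,242): carrier origin refined to (0.612,-0.075), yaw −3.5°, and the cap agrees. Blue caps seem to have shifted in the top view (stand knocked); I'll re-measure it later.

jog_arm(
  motion=[
    {"offset":[-7,1,40],"roll":0,"hand":70},
    {"offset":[-7,1,80],"roll":0,"hand":70},
    {"offset":[-7,1,120],"roll":0,"hand":70},
    {"offset":[-7,1,150],"roll":0,"hand":70},
    {"offset":[-7,1,168],"roll":0,"hand":70},
    {"offset":[-7,1,174],"roll":0,"hand":70},
    {"offset":[-7,1,174],"roll":0,"hand":25},
    {"offset":[-7,1,174],"roll":0,"hand":25},
    {"offset":[-7,1,174],"roll":0,"hand":25},
    {"offset":[-7,1,174],"roll":0,"hand":25},
    {"offset":[-7,1,174],"roll":0,"hand":25},
    {"offset":[-7,1,174],"roll":0,"hand":25},
    {"offset":[-7,1,174],"roll":0,"hand":25},
    {"offset":[-7,1,174],"roll":0,"hand":25},
    {"offset":[-7,1,174],"roll":0,"hand":25},
  ],
)

```text
clock: 15.05
tool_pos: [0.5789, -0.1057, 0.0844]
orientation: [180.0, 0.1, 176.0]
force: [0.1, 1.1, 6.4]
opening: 0.0338
```

jog_arm(
  motion=[
    {"offset":[0,0,0],"roll":0,"hand":25},
    {"offset":[0,0,-15],"roll":0,"hand":25},
    {"offset":[0,0,-35],"roll":0,"hand":25},
    {"offset":[0,0,-60],"roll":0,"hand":25},
    {"offset":[0,0,-90],"roll":0,"hand":25},
    {"offset":[0,0,-130],"roll":0,"hand":25},
    {"offset":[0,0,-165],"roll":0,"hand":25},
    {"offset":[0,0,-185],"roll":0,"hand":25},
    {"offset":[0,0,-185],"roll":0,"hand":25},
    {"offset":[0,0,-185],"roll":0,"hand":25},
  ],
)

```text
clock: 15.88
tool_pos: [0.5785, -0.1057, 0.2697]
orientation: [180.0, 0.1, 176.0]
force: [0.8, -0.0, -1.1]
opening: 0.0336
```

```bash
python3 - <<'E'
from h import *
s=snap("top");im=s["img"]
cv2.imwrite("pics/t3.png",cv2.resize(im[150:310,150:470],None,fx=2.5,fy=2.5,interpolation=cv2.INTER_CUBIC)[:,:,::-1])
go((.486,.304,.26),176)
E
```

```text
t 15.9 offset [120.5 402.2   8.4] roll -0.001
```

View pics/t3.png

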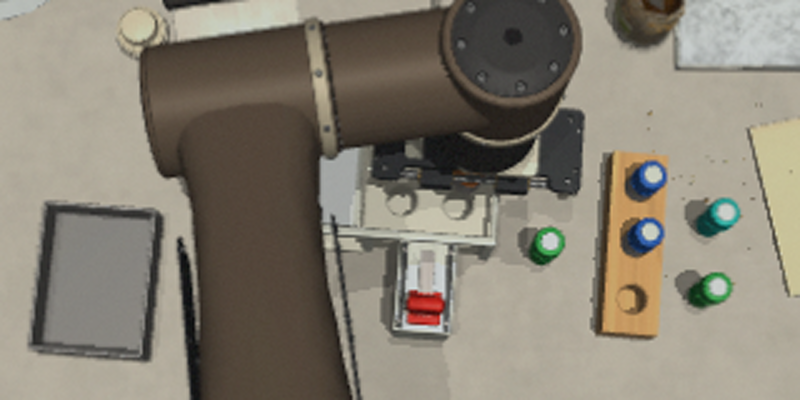

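Tube held; tub unmoved (corners same as before), stand shifted a bit right/up: caps now at crop (650,176), (648,232).

jog_arm(
  motion=[
    {"offset":[12,40,8],"roll":0,"hand":25},
    {"offset":[24,80,8],"roll":0,"hand":25},
    {"offset":[36,120,8],"roll":0,"hand":25},
    {"offset":[48,160,8],"roll":0,"hand":25},
    {"offset":[60,200,8],"roll":0,"hand":25},
    {"offset":[72,240,8],"roll":0,"hand":25},
    {"offset":[84,280,8],"roll":0,"hand":25},
    {"offset":[96,320,8],"roll":0,"hand":25},
    {"offset":[108,355,8],"roll":0,"hand":25},
    {"offset":[116,385,8],"roll":0,"hand":25},
    {"offset":[120,402,8],"roll":0,"hand":25},
    {"offset":[120,402,30],"roll":0,"hand":25},
    {"offset":[120,402,60],"roll":0,"hand":25},
    {"offset":[120,402,95],"roll":0,"hand":25},
    {"offset":[120,402,130],"roll":0,"hand":25},
    {"offset":[120,402,160],"roll":0,"hand":25},
    {"offset":[120,402,175],"roll":0,"hand":25},
    {"offset":[120,402,182],"roll":0,"hand":25},
    {"offset":[120,402,182],"roll":0,"hand":25},
  ],
)

```text
clock: 17.52
tool_pos: [0.4858, 0.302, 0.084]
orientation: [-179.8, -0.2, 175.9]
force: [-0.8, 0.8, 0.6]
opening: 0.0335
```

jog_arm(
  motion=[
    {"offset":[0,0,2],"roll":0,"hand":25},
    {"offset":[0,0,2],"roll":0,"hand":55},
    {"offset":[0,0,2],"roll":0,"hand":55},
    {"offset":[0,0,2],"roll":0,"hand":55},
    {"offset":[0,0,2],"roll":0,"hand":55},
    {"offset":[0,0,-15],"roll":0,"hand":55},
    {"offset":[0,0,-35],"roll":0,"hand":55},
    {"offset":[0,0,-75],"roll":0,"hand":55},
    {"offset":[0,0,-115],"roll":0,"hand":55},
    {"offset":[0,0,-155],"roll":0,"hand":55},
    {"offset":[0,0,-185],"roll":0,"hand":70},
    {"offset":[0,0,-185],"roll":0,"hand":70},
  ],
)

```text
clock: 18.52
tool_pos: [0.4892, 0.3054, 0.28]
orientation: [179.5, 0.5, 176.0]
force: [0.3, 0.5, 0.7]
opening: 0.0631
```

```bash
python3 - <<'E'
from h import *
t=snap("top");s=snap("scene")
print("orange in tub",[(b[0],b[1],onz(t,[b[0]],.08).round(3)) for b in blobs(t,"orange",20)])
B=[b[0] for b in blobs(t,"blue",40)];S=[(b[0],b[1]) for b in blobs(s,"blue",80)]
print(B,S)
for b in [(150+650/2.5,150+174/2.5),(150+648/2.5,150+230/2.5)]: print(onz(t,[b],.105))
go((.56,-.3,.29),176)
E
```

```text
orange in tub [(array([378.4,  98.9]), np.int32(183), array([[ 0.968, -0.24 ,  0.08 ]])), (array([399.9, 226.8]), np.int32(133), array([[ 0.585, -0.293,  0.08 ]])), (array([411.7, 232.4]), np.int32(47), array([[ 0.569, -0.326,  0.08 ]])), (array([498.7, 236.1]), np.int32(167), array([[ 0.559, -0.578,  0.08 ]])), (array([402.8, 258.8]), np.int32(132), array([[ 0.493, -0.299,  0.08 ]])), (array([392.3, 263.1]), np.int32(32), array([[ 0.481, -0.269,  0.08 ]])), (array([402.1, 278. ]), np.int32(84), array([[ 0.44 , -0.295,  0.08 ]]))]
[array([273.6, 210. ]), array([408.8, 222. ]), array([407.3, 244.6])] []
[[ 0.60038576 -0.31704779  0.105     ]]
[[ 0.53713692 -0.31301804  0.105     ]]
t 18.6 offset [-115.2 -597.5  -18.1] roll -0.000
```

jog_arm(
  motion=[
    {"offset":[-8,-40,0],"roll":0,"hand":70},
    {"offset":[-16,-80,0],"roll":0,"hand":70},
    {"offset":[-24,-120,0],"roll":0,"hand":70},
    {"offset":[-32,-160,0],"roll":0,"hand":70},
    {"offset":[-40,-200,0],"roll":0,"hand":70},
    {"offset":[-48,-240,0],"roll":0,"hand":70},
    {"offset":[-56,-280,0],"roll":0,"hand":70},
    {"offset":[-64,-320,0],"roll":0,"hand":70},
    {"offset":[-72,-360,0],"roll":0,"hand":70},
    {"offset":[-80,-400,0],"roll":0,"hand":70},
    {"offset":[-88,-440,0],"roll":0,"hand":70},
    {"offset":[-96,-480,0],"roll":0,"hand":70},
    {"offset":[-104,-520,0],"roll":0,"hand":70},
    {"offset":[-112,-555,0],"roll":0,"hand":70},
    {"offset":[-118,-585,0],"roll":0,"hand":70},
    {"offset":[-122,-605,0],"roll":0,"hand":70},
    {"offset":[-123,-613,0],"roll":0,"hand":70},
    {"offset":[-123,-613,0],"roll":0,"hand":70},
    {"offset":[-123,-613,0],"roll":0,"hand":70},
  ],
)

```text
clock: 20.2
tool_pos: [0.5659, -0.3162, 0.2703]
orientation: [180.0, -0.1, 175.9]
force: [0.3, 0.1, 1.5]
opening: 0.0701
```

```bash
python3 - <<'E'
from h import *
s=snap("wrist");t=snap("top")
cv2.imwrite("pics/w4.png",np.hstack([cv2.resize(s["img"],(480,360)),cv2.resize(t["img"][210:310,140:230],(320,360))])[:,:,::-1])
for b in blobs(s,"blue",80): print(b[0],b[1],[np.round(x,1) for x in b[2]],onz(s,[b[0]],.095))
print(proj(s,[(.600,-.317,.105),(.537,-.313,.105)]))
print("orange in tub",[(b[0],b[1],onz(t,[b[0]],.09).round(3)) for b in blobs(t,"orange",15) if b[0][0]<250])
go((.6,-.317,.084),176)
E
```

```text
[[323.7760798  267.71971192]
 [323.26252847 198.2159749 ]]
orange in tub [(array([185.6, 261.7]), np.int32(69), array([[0.483, 0.306, 0.09 ]]))]
t 20.3 offset [-33.9   0.7 187.2] roll 0.000
```

View pics/w4.png

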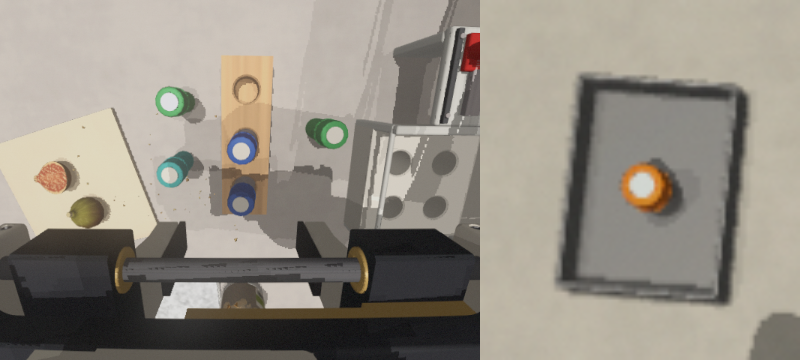

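The old tube stands mid-tub at crop (645,187). Two fresh caps at (240,204), (241,150) in the wood; decoys greens (170,101), (330,133) and turquoise (171,174) are outside it.

```bash
python3 - <<'E'
from h import *
s=snap("wrist");h=cv2.cvtColor(s["img"],cv2.COLOR_RGB2HSV);m=cv2.inRange(h,(100,110,25),(130,255,255));m[:,:290]=0;m[:,350:]=0;m[310:]=0
for c in cv2.findContours(m,cv2.RETR_EXTERNAL,cv2.CHAIN_APPROX_NONE)[0]:
    if cv2.contourArea(c)<300: continue
    hull=cv2.convexHull(c);print(cv2.boundingRect(hull))
    # white top disc inside
    k=np.zeros_like(m);cv2.drawContours(k,[hull],-1,255,-1);w=cv2.bitwise_and(k,cv2.inRange(h,(0,0,60),(180,80,255)))
    M=cv2.moments(w,True);p=(M["m10"]/M["m00"],M["m01"]/M["m00"]);P=onz(s,[p],.105)[0];print(p,M["m00"],P);go((P[0],P[1],.084),176)
E
```

```text
(303, 182, 37, 36)
(320.3303964757709, 200.4647577092511) 454.0 [ 0.53940873 -0.3149714   0.105     ]
t 20.4 offset [ 27.   -1.6 187.5] roll 0.001
```

jog_arm(
  motion=[
    {"offset":[-38,0,20],"roll":0,"hand":70},
    {"offset":[-38,0,60],"roll":0,"hand":70},
    {"offset":[-38,0,100],"roll":0,"hand":70},
    {"offset":[-38,0,140],"roll":0,"hand":70},
    {"offset":[-38,0,170],"roll":0,"hand":70},
    {"offset":[-38,0,186],"roll":0,"hand":70},
    {"offset":[-38,0,186],"roll":0,"hand":70},
    {"offset":[-38,0,186],"roll":0,"hand":25},
    {"offset":[-38,0,186],"roll":0,"hand":25},
    {"offset":[-38,0,186],"roll":0,"hand":25},
    {"offset":[-38,0,186],"roll":0,"hand":25},
    {"offset":[-38,0,186],"roll":0,"hand":25},
    {"offset":[-38,0,186],"roll":0,"hand":25},
    {"offset":[-38,0,186],"roll":0,"hand":25},
    {"offset":[-38,0,186],"roll":0,"hand":25},
    {"offset":[-38,0,186],"roll":0,"hand":25},
    {"offset":[-38,0,186],"roll":0,"hand":25},
  ],
)

```text
clock: 21.77
tool_pos: [0.6048, -0.3188, 0.0865]
orientation: [180.0, 0.1, 176.0]
force: [-1.0, 4.2, 6.9]
opening: 0.0343
```

jog_arm(
  motion=[
    {"offset":[0,0,0],"roll":0,"hand":25},
    {"offset":[0,0,-15],"roll":0,"hand":25},
    {"offset":[0,0,-35],"roll":0,"hand":25},
    {"offset":[0,0,-60],"roll":0,"hand":25},
    {"offset":[0,0,-90],"roll":0,"hand":25},
    {"offset":[0,0,-125],"roll":0,"hand":25},
    {"offset":[0,0,-140],"roll":0,"hand":25},
    {"offset":[0,0,-140],"roll":0,"hand":25},
    {"offset":[0,0,-140],"roll":0,"hand":25},
  ],
)

```text
clock: 22.52
tool_pos: [0.6047, -0.3193, 0.2266]
orientation: [-180.0, 0.1, 176.0]
force: [-0.5, 0.6, -0.8]
opening: 0.0346
```

```bash
python3 - <<'E'
from h import *
go((.6418,-.1088,.225),176.3); o=ctrl.get_obs();print(o["opening"],o["orientation"])
E
```

```text
t 22.5 offset [-22.2 212.6   1.7] roll -0.006
0.03464230881262507 [-1.79989257e+02  1.25749233e-01  1.75964897e+02]
```

jog_arm(
  motion=[
    {"offset":[-4,35,0],"roll":0,"hand":25},
    {"offset":[-8,75,0],"roll":0,"hand":25},
    {"offset":[-12,115,0],"roll":0,"hand":25},
    {"offset":[-16,155,0],"roll":0,"hand":25},
    {"offset":[-20,190,0],"roll":0,"hand":25},
    {"offset":[-22,212,0],"roll":0,"hand":25},
    {"offset":[-22,213,0],"roll":0,"hand":25},
    {"offset":[-22,213,20],"roll":0,"hand":25},
    {"offset":[-22,213,45],"roll":0,"hand":25},
    {"offset":[-22,213,65],"roll":0,"hand":25},
    {"offset":[-22,213,75],"roll":0,"hand":25},
    {"offset":[-22,213,75],"roll":0,"hand":25},
    {"offset":[-22,213,75],"roll":0,"hand":25},
  ],
)

```text
clock: 23.6
tool_pos: [0.641, -0.1087, 0.1499]
orientation: [-180.0, -0.1, 176.0]
force: [-0.0, 0.1, 1.0]
opening: 0.0341
```

```bash
python3 - <<'E'
from h import *
go((.6418,-.1088,.15),176.3)
s=snap("wrist");cv2.imwrite("pics/w5.png",cv2.resize(s["img"][170:330,240:440],None,fx=4,fy=3.75)[:,:,::-1])
E
```

```text
t 23.6 offset [-0.9 -0.1 -0.1] roll -0.006
```

View pics/w5.png

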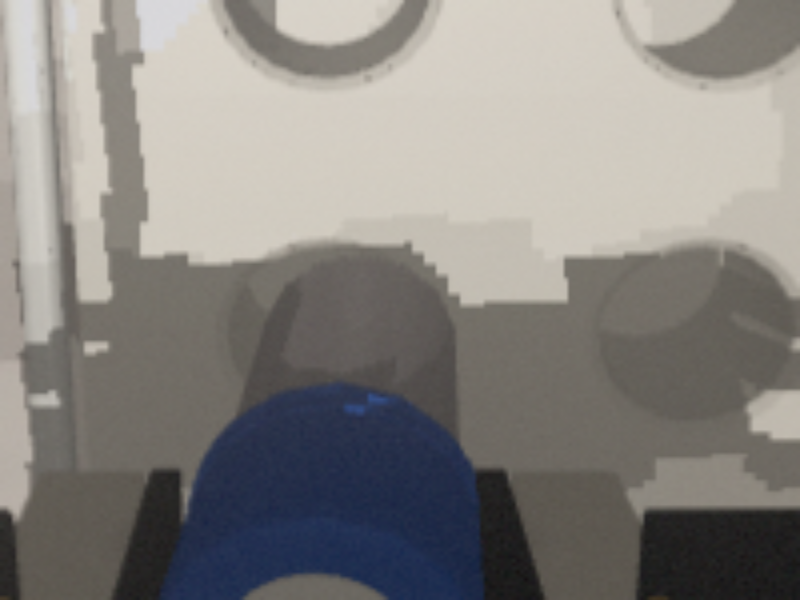

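```bash
python3 - <<'E'
from h import *
s=snap("wrist");o=ctrl.get_obs();p=o["tool_pos"];
f=lambda q:((np.array(q)-[240,170])*[4,3.75]).round(0)
print("foot/captop proj",f(proj(s,[(p[0],p[1],.074),(p[0],p[1],.133),(p[0],p[1],.17)])))
print("hole proj",f(proj(s,[(.6418,-.1088,.06),car(.032,.032,.06,np.array([.6118,-.0749]),np.radians(-3.5))])))
im=s["img"][170:330,240:440].astype(int).sum(2)//3
for y in (75,80,85,90,95,100): print(y,im[y,52:122:2].tolist())
E
```

```text
foot/captop proj [[329. 357.]
 [330. 508.]
 [330. 662.]]
hole proj [[328. 330.]
 [701. 327.]]
75 [113, 113, 112, 106, 98, 108, 109, 110, 112, 111, 98, 83, 97, 96, 96, 97, 97, 95, 100, 101, 101, 96, 97, 96, 98, 92, 95, 97, 112, 111, 185, 188, 187, 187, 187]
80 [111, 110, 103, 96, 97, 98, 96, 111, 106, 80, 83, 82, 96, 96, 95, 97, 98, 100, 100, 98, 99, 97, 93, 94, 92, 94, 92, 90, 91, 98, 111, 110, 109, 111, 108]
85 [109, 103, 104, 97, 98, 97, 99, 88, 81, 79, 81, 96, 93, 94, 91, 94, 94, 97, 97, 95, 95, 94, 93, 91, 94, 93, 92, 88, 88, 84, 87, 112, 108, 109, 108]
90 [108, 101, 104, 95, 95, 97, 95, 81, 78, 78, 93, 93, 93, 95, 92, 95, 95, 96, 96, 94, 95, 92, 92, 93, 90, 92, 89, 89, 87, 82, 76, 108, 106, 108, 108]
95 [111, 109, 103, 98, 96, 93, 76, 79, 77, 89, 92, 92, 92, 90, 82, 86, 84, 85, 87, 77, 82, 79, 91, 90, 89, 88, 83, 79, 79, 79, 79, 106, 106, 108, 106]
100 [106, 109, 108, 103, 103, 76, 77, 76, 76, 84, 89, 91, 89, 78, 80, 77, 78, 78, 78, 79, 80, 80, 84, 78, 81, 78, 78, 80, 78, 77, 78, 98, 105, 106, 105]
```

```bash
python3 - <<'E'
from h import *
s=snap("wrist")
im=cv2.createCLAHE(6,(4,4)).apply(cv2.cvtColor(s["img"],cv2.COLOR_RGB2GRAY)[220:300,280:370])
cv2.imwrite("pics/w6.png",cv2.resize(im,None,fx=7,fy=7,interpolation=cv2.INTER_CUBIC))
c=snap("scene")
p=proj(c,[(.641,-.1087,.11)])[0].astype(int);print(p)
cv2.imwrite("pics/s6.png",cv2.resize(c["img"][p[1]-50:p[1]+50,p[0]-60:p[0]+60],None,fx=6,fy=6,interpolation=cv2.INTER_CUBIC)[:,:,::-1])
E
```

```text
[323 194]
```

View pics/w6.png

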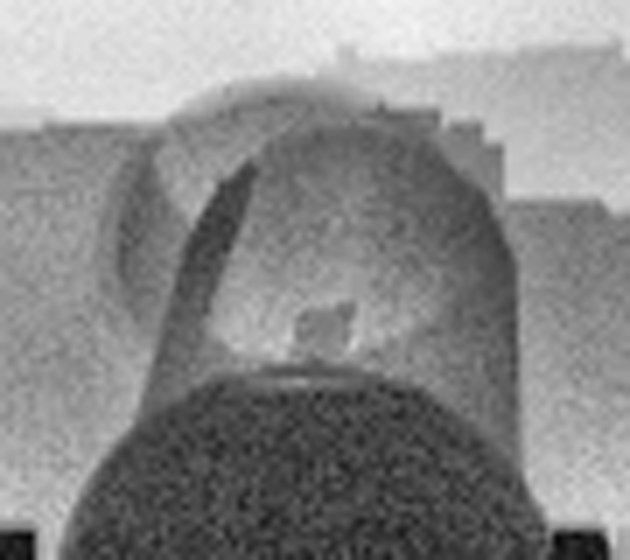

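```bash
python3 - <<'E'
from h import *
s=snap("wrist");print(onz(s,[(329.3,251)],.0735), onz(s,[(329.3,251)],.078))
o=ctrl.get_obs();print(o["tool_pos"],o["moment"])
E
```

```text
[[ 0.63363068 -0.10306103  0.0735    ]] [[ 0.63219652 -0.10305541  0.078     ]]
[ 0.64188888 -0.1082649   0.15186443] [-0.03757421 -0.02119371 -0.00087581]
```

View pics/s6.png

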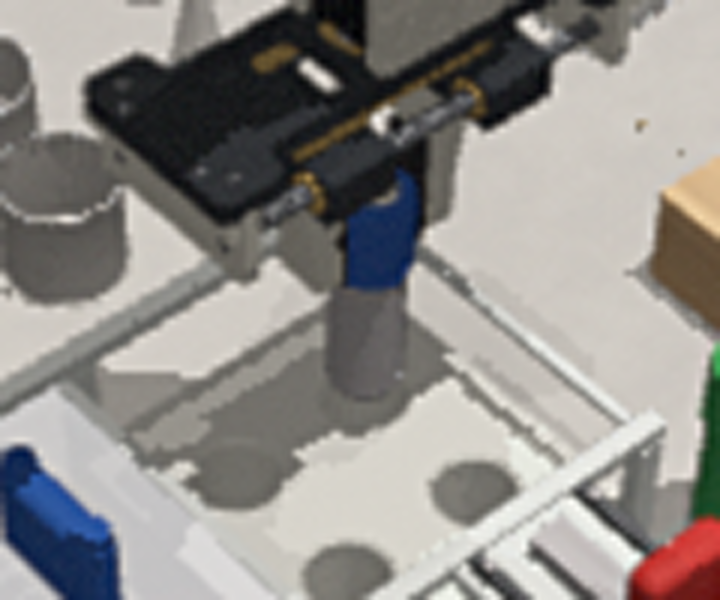

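```bash
python3 - <<'E'
from h import *
s=snap("wrist");c=snap("scene")
print(two(s,(329.3,251),c,(324.,208.2)), onz(c,[(324.,208.2)],.0735))
# hole mouths seen by scene camera (crop px -> full)
g=lambda x,y:(263+x/6,144+y/6)
print("holes from scene",onz(c,[g(242,475),g(474,491),g(347,575)],.06), "calc",[car(x,y,.06,np.array([.6118,-.0749]),np.radians(-3.5)).round(4) for x,y in((.032,.032),(-.032,-.032),(-.032,.032))])
E
```

```text
(array([ 0.63294201, -0.10297619,  0.0752927 ]), np.float64(0.00013422962084973288)) [[ 0.63413974 -0.1041343   0.0735    ]]
holes from scene [[ 0.64296908 -0.04651396  0.06      ]
 [ 0.57585509 -0.10410306  0.06      ]
 [ 0.58058842 -0.0408934   0.06      ]] calc [array([ 0.6457, -0.0449,  0.06  ]), array([ 0.5779, -0.1049,  0.06  ]), array([ 0.5818, -0.041 ,  0.06  ])]
```

```bash
python3 - <<'E'
from h import *
s=snap("wrist");c=snap("scene");g=lambda x,y:(263+x/6,144+y/6)
# cap lower rim visible edge centre is ~17mm toward camera; use silhouette centre line at cap bottom
print("cap bottom via scene",onz(c,[g(381,270)],.134),"body mid",onz(c,[g(370,330)],.105))
h=cv2.cvtColor(s["img"],cv2.COLOR_RGB2HSV);m=cv2.inRange(h,(105,110,20),(130,255,255));m[:,:270]=0;m[:,380:]=0;ys,xs=np.nonzero(m);print(xs.min(),xs.max(),ys.min(),ys.max())
w=cv2.inRange(h,(0,0,60),(180,60,255))[300:345,290:355];print([(300+i,np.nonzero(r)[0].min()+290,np.nonzero(r)[0].max()+290) for i,r in enumerate(w) if r.any()][::3])
E
```

```text
cap bottom via scene [[ 0.63268732 -0.1090082   0.134     ]] body mid [[ 0.63303856 -0.10437863  0.105     ]]
280 377 273 462
[(323, np.int64(313), np.int64(324)), (326, np.int64(305), np.int64(331)), (329, np.int64(301), np.int64(336)), (332, np.int64(298), np.int64(339)), (335, np.int64(296), np.int64(340)), (338, np.int64(295), np.int64(342)), (341, np.int64(295), np.int64(343))]
```

Fresh tube hangs tilted (~0.1 rad): two views agree its foot is at (0.633,−0.103,0.075), 8 mm short in x and 5 mm off in y of the hole. I'll shift so the foot enters, then straighten while lowering.

jog_arm(
  motion=[
    {"offset":[-4,-2.5,0],"roll":0,"hand":25},
    {"offset":[-8.5,-4.7,0],"roll":0,"hand":25},
    {"offset":[-8.5,-4.7,0],"roll":0,"hand":25},
    {"offset":[-8.5,-4.7,4],"roll":0,"hand":25},
    {"offset":[-8.5,-4.7,8],"roll":0,"hand":25},
    {"offset":[-8.5,-4.7,12],"roll":0,"hand":25},
    {"offset":[-8.5,-4.7,16],"roll":0,"hand":25},
    {"offset":[-8.5,-4.7,20],"roll":0,"hand":25},
    {"offset":[-8.5,-4.7,23],"roll":0,"hand":25},
    {"offset":[-8.5,-4.7,23],"roll":0,"hand":25},
  ],
)

```text
clock: 24.88
tool_pos: [0.6488, -0.1135, 0.1265]
orientation: [-180.0, -0.1, 176.0]
force: [-0.3, -0.2, 0.3]
opening: 0.0343
```

jog_arm(
  motion=[
    {"offset":[0,0,3],"roll":0,"hand":25},
    {"offset":[0.5,0.2,6],"roll":0,"hand":25},
    {"offset":[1,0.5,9],"roll":0,"hand":25},
    {"offset":[1.5,0.8,12],"roll":0,"hand":25},
    {"offset":[2,1,15],"roll":0,"hand":25},
    {"offset":[2.5,1.3,18],"roll":0,"hand":25},
    {"offset":[3,1.6,20],"roll":0,"hand":25},
    {"offset":[3,1.6,20],"roll":0,"hand":25},
  ],
)

```text
clock: 25.55
tool_pos: [0.6463, -0.1118, 0.1071]
orientation: [-180.0, -0.0, 176.0]
force: [0.5, -2.2, -1.0]
opening: 0.0341
```

jog_arm(
  motion=[
    {"offset":[0.5,0.5,3],"roll":0,"hand":25},
    {"offset":[1,0.8,6],"roll":0,"hand":25},
    {"offset":[1.5,1,9],"roll":0,"hand":25},
    {"offset":[2,1.3,12],"roll":0,"hand":25},
    {"offset":[2.5,1.5,15],"roll":0,"hand":25},
    {"offset":[3,1.8,18],"roll":0,"hand":25},
    {"offset":[3,2,20],"roll":0,"hand":25},
    {"offset":[3,2,20],"roll":0,"hand":25},
  ],
)

```text
clock: 26.22
tool_pos: [0.6437, -0.1094, 0.0871]
orientation: [180.0, -0.0, 176.0]
force: [0.9, -1.2, -1.0]
opening: 0.0338
```

jog_arm(
  motion=[
    {"offset":[0,0,2],"roll":0,"hand":25},
    {"offset":[0,0,2],"roll":0,"hand":60},
    {"offset":[0,0,2],"roll":0,"hand":60},
    {"offset":[0,0,2],"roll":0,"hand":60},
    {"offset":[0,0,2],"roll":0,"hand":60},
    {"offset":[0,0,2],"roll":0,"hand":60},
    {"offset":[0,0,-15],"roll":0,"hand":60},
    {"offset":[0,0,-35],"roll":0,"hand":60},
    {"offset":[0,0,-75],"roll":0,"hand":60},
    {"offset":[0,0,-115],"roll":0,"hand":60},
    {"offset":[0,0,-155],"roll":0,"hand":60},
    {"offset":[0,0,-185],"roll":0,"hand":60},
    {"offset":[0,0,-185],"roll":0,"hand":60},
    {"offset":[0,0,-185],"roll":0,"hand":60},
  ],
)

```text
clock: 27.38
tool_pos: [0.6445, -0.1093, 0.2753]
orientation: [179.9, 0.3, 176.0]
force: [-0.3, 0.7, -0.5]
opening: 0.06
```

```bash
python3 - <<'E'
from h import *
c=snap("scene")
P=car(.032,-.032,.103,np.array([.6118,-.0749]),np.radians(-3.5));print("expected seated cap top px",proj(c,[P,P-[0,0,.018]]))
print([(b[0],b[1]) for b in blobs(c,"blue",60)])
t=snap("top");print([(b[0],b[1]) for b in blobs(t,"blue",30)])
cv2.imwrite("pics/s7.png",cv2.resize(c["img"][120:240,260:440],None,fx=4,fy=4,interpolation=cv2.INTER_CUBIC)[:,:,::-1])
go((.539,-.315,.28),176)
E
```

```text
expected seated cap top px [[323.29496796 196.59885616]
 [323.16678486 202.01552335]]
[(array([414.6, 182. ]), np.int32(174)), (array([323.8, 204.3]), np.int32(175)), (array([272.3, 232.9]), np.int32(309))]
[(array([334.2, 209. ]), np.int32(66)), (array([406.8, 244.5]), np.int32(83))]
t 27.5 offset [  89.4 -212.6   -8.2] roll -0.001
```

View pics/s7.png

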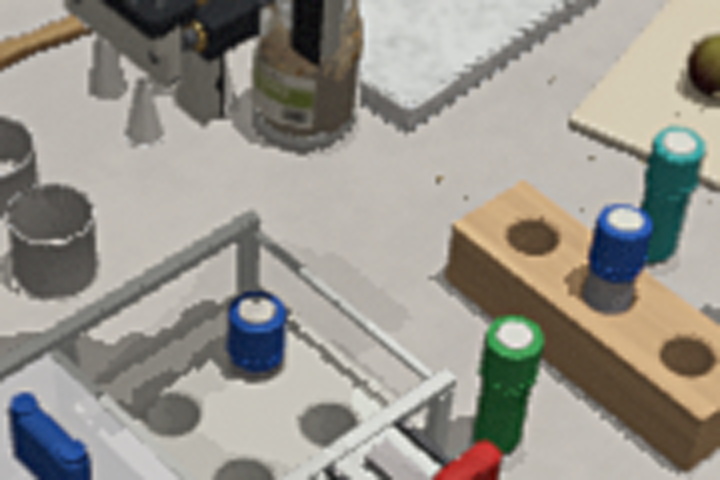

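First fresh tube is seated: cap top at crop (256,312), i.e. pixel (324,198) vs expected (323,197). The second, at crop (622,220), leans a little in the stand.

jog_arm(
  motion=[
    {"offset":[16,-38,0],"roll":0,"hand":70},
    {"offset":[32,-76,0],"roll":0,"hand":70},
    {"offset":[48,-114,0],"roll":0,"hand":70},
    {"offset":[64,-152,0],"roll":0,"hand":70},
    {"offset":[80,-190,0],"roll":0,"hand":70},
    {"offset":[89,-213,0],"roll":0,"hand":70},
    {"offset":[89,-213,0],"roll":0,"hand":70},
    {"offset":[89,-213,40],"roll":0,"hand":70},
    {"offset":[89,-213,80],"roll":0,"hand":70},
    {"offset":[89,-213,120],"roll":0,"hand":70},
    {"offset":[89,-213,155],"roll":0,"hand":70},
    {"offset":[89,-213,180],"roll":0,"hand":70},
    {"offset":[89,-213,189],"roll":0,"hand":70},
    {"offset":[89,-213,189],"roll":0,"hand":70},
  ],
)

```text
clock: 28.65
tool_pos: [0.5377, -0.3149, 0.0799]
orientation: [179.9, -0.4, 176.0]
force: [-0.3, 0.6, 0.4]
opening: 0.0698
```

jog_arm(
  motion=[
    {"offset":[0,0,0],"roll":0,"hand":25},
    {"offset":[0,0,0],"roll":0,"hand":25},
    {"offset":[0,0,0],"roll":0,"hand":25},
    {"offset":[0,0,0],"roll":0,"hand":25},
    {"offset":[0,0,0],"roll":0,"hand":25},
    {"offset":[0,0,0],"roll":0,"hand":25},
    {"offset":[0,0,0],"roll":0,"hand":25},
    {"offset":[0,0,0],"roll":0,"hand":25},
    {"offset":[0,0,0],"roll":0,"hand":25},
    {"offset":[0,0,-15],"roll":0,"hand":25},
    {"offset":[0,0,-35],"roll":0,"hand":25},
    {"offset":[0,0,-60],"roll":0,"hand":25},
    {"offset":[0,0,-90],"roll":0,"hand":25},
    {"offset":[0,0,-125],"roll":0,"hand":25},
    {"offset":[0,0,-140],"roll":0,"hand":25},
    {"offset":[0,0,-140],"roll":0,"hand":25},
    {"offset":[0,0,-140],"roll":0,"hand":25},
  ],
)

```text
clock: 30.07
tool_pos: [0.5402, -0.3156, 0.2248]
orientation: [-180.0, 0.1, 176.0]
force: [-0.9, -0.2, -1.3]
opening: 0.0348
```

```bash
python3 - <<'E'
from h import *
go((.5785,-.107,.226),176.3); o=ctrl.get_obs();print(o["opening"])
E
```

```text
t 30.1 offset [-23.5 210.8  -1.2] roll -0.006
0.03475499231120649
```

jog_arm(
  motion=[
    {"offset":[-5,38,0],"roll":0,"hand":25},
    {"offset":[-10,76,0],"roll":0,"hand":25},
    {"offset":[-15,114,0],"roll":0,"hand":25},
    {"offset":[-22,152,0],"roll":0,"hand":25},
    {"offset":[-28,190,0],"roll":0,"hand":25},
    {"offset":[-30,208,0],"roll":0,"hand":25},
    {"offset":[-30,208,0],"roll":0,"hand":25},
    {"offset":[-30,208,20],"roll":0,"hand":25},
    {"offset":[-30,208,45],"roll":0,"hand":25},
    {"offset":[-30,208,65],"roll":0,"hand":25},
    {"offset":[-30,208,75],"roll":0,"hand":25},
    {"offset":[-30,208,75],"roll":0,"hand":25},
    {"offset":[-30,208,75],"roll":0,"hand":25},
  ],
)

```text
clock: 31.15
tool_pos: [0.5841, -0.1108, 0.1481]
orientation: [-180.0, -0.1, 176.0]
force: [0.9, 0.9, 0.4]
opening: 0.0339
```

```bash
python3 - <<'E'
from h import *
s=snap("wrist");o=ctrl.get_obs();print(o["tool_pos"])
c=snap("scene");O=np.array([.6118,-.0749])
a=s["img"][215:305,275:375]; g=cv2.createCLAHE(6,(4,4)).apply(cv2.cvtColor(a,cv2.COLOR_RGB2GRAY))
p=proj(c,[car(-.032,-.032,.09,O,np.radians(-3.5))])[0].astype(int);print(p)
b=c["img"][p[1]-45:p[1]+45,p[0]-25:p[0]+25]
cv2.imwrite("pics/w8.png",np.hstack([cv2.resize(cv2.cvtColor(g,cv2.COLOR_GRAY2BGR),(500,450),interpolation=cv2.INTER_CUBIC),cv2.resize(b[:,:,::-1],(250,450),interpolation=cv2.INTER_CUBIC)]))
print(((proj(s,[(o["tool_pos"][0],o["tool_pos"][1],.075),car(-.032,-.032,.06,O,np.radians(-3.5))])-[275,215])*5).round())
E
```

```text
[ 0.58484461 -0.11069415  0.14910108]
[342 216]
[[237. 266.]
 [276. 176.]]
```

View pics/w8.png

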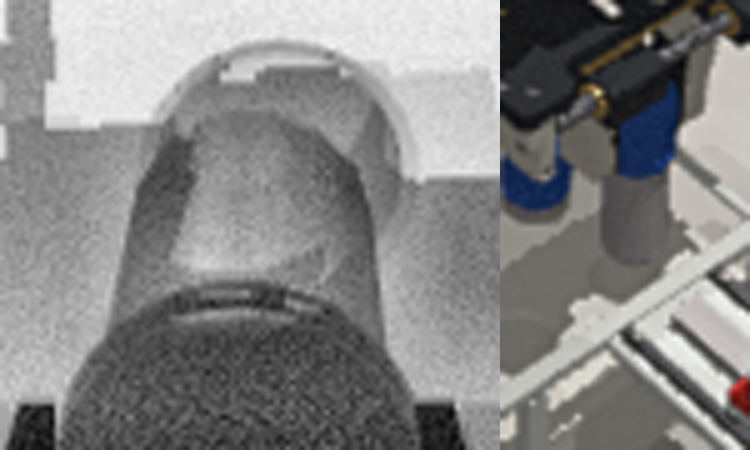

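```bash
python3 - <<'E'
from h import *
s=snap("wrist");q=lambda x,y:(275+x/5,215+y/5)
print("foot",onz(s,[q(256,176)],.0743),"hole",onz(s,[q(283,165)],.06)); print(ctrl.get_obs()["tool_pos"])
E
```

```text
foot [[ 0.57501429 -0.10729135  0.0743    ]] hole [[ 0.578222   -0.10370265  0.06      ]]
[ 0.58529119 -0.1104969   0.14985955]
```

Foot is 3 mm short in x and 3 mm in −y of the hole; shift and insert as before.

jog_arm(
  motion=[
    {"offset":[-2.8,3.4,0],"roll":0,"hand":25},
    {"offset":[-2.8,3.4,0],"roll":0,"hand":25},
    {"offset":[-2.8,3.4,4],"roll":0,"hand":25},
    {"offset":[-2.8,3.4,8],"roll":0,"hand":25},
    {"offset":[-2.8,3.4,12],"roll":0,"hand":25},
    {"offset":[-2.8,3.4,16],"roll":0,"hand":25},
    {"offset":[-2.8,3.4,20],"roll":0,"hand":25},
    {"offset":[-2.8,3.4,24],"roll":0,"hand":25},
    {"offset":[-2.8,3.4,24],"roll":0,"hand":25},
  ],
)

```text
clock: 32.05
tool_pos: [0.5867, -0.1072, 0.1233]
orientation: [-180.0, -0.1, 176.0]
force: [-0.6, -0.6, -0.1]
opening: 0.0337
```

jog_arm(
  motion=[
    {"offset":[0,0,3],"roll":0,"hand":25},
    {"offset":[0.5,0.1,6],"roll":0,"hand":25},
    {"offset":[1,0.2,9],"roll":0,"hand":25},
    {"offset":[1.5,0.3,12],"roll":0,"hand":25},
    {"offset":[2,0.4,15],"roll":0,"hand":25},
    {"offset":[2.5,0.5,18],"roll":0,"hand":25},
    {"offset":[3,0.6,20],"roll":0,"hand":25},
    {"offset":[3,0.6,20],"roll":0,"hand":25},
  ],
)

```text
clock: 32.72
tool_pos: [0.5845, -0.1062, 0.104]
orientation: [180.0, -0.0, 176.0]
force: [-0.6, -0.3, -0.0]
opening: 0.0331
```

jog_arm(
  motion=[
    {"offset":[0.5,0.1,3],"roll":0,"hand":25},
    {"offset":[1,0.2,6],"roll":0,"hand":25},
    {"offset":[1.5,0.3,9],"roll":0,"hand":25},
    {"offset":[2,0.4,12],"roll":0,"hand":25},
    {"offset":[2.5,0.5,15],"roll":0,"hand":25},
    {"offset":[3,0.5,17],"roll":0,"hand":25},
    {"offset":[3,0.5,18],"roll":0,"hand":25},
    {"offset":[3,0.5,18],"roll":0,"hand":25},
  ],
)

```text
clock: 33.38
tool_pos: [0.5817, -0.1057, 0.0864]
orientation: [-180.0, 0.0, 176.0]
force: [0.6, -1.9, -0.9]
opening: 0.0332
```

jog_arm(
  motion=[
    {"offset":[0,0,2],"roll":0,"hand":25},
    {"offset":[0,0,2],"roll":0,"hand":60},
    {"offset":[0,0,2],"roll":0,"hand":60},
    {"offset":[0,0,2],"roll":0,"hand":60},
    {"offset":[0,0,2],"roll":0,"hand":60},
    {"offset":[0,0,2],"roll":0,"hand":60},
    {"offset":[0,0,-15],"roll":0,"hand":60},
    {"offset":[0,0,-35],"roll":0,"hand":60},
    {"offset":[0,0,-75],"roll":0,"hand":60},
    {"offset":[0,0,-115],"roll":0,"hand":60},
    {"offset":[0,0,-155],"roll":0,"hand":60},
    {"offset":[0,0,-185],"roll":0,"hand":60},
    {"offset":[0,0,-185],"roll":0,"hand":60},
    {"offset":[0,0,-185],"roll":0,"hand":60},
  ],
)

```text
clock: 34.55
tool_pos: [0.5824, -0.1055, 0.2741]
orientation: [179.9, 0.3, 176.0]
force: [-0.9, 0.3, -1.1]
opening: 0.0598
```

```bash
python3 - <<'E'
from h import *
c=snap("scene");t=snap("top");O=np.array([.6118,-.0749])
P=[car(x,-.032,.103,O,np.radians(-3.5)) for x in(.032,-.032)];print("expected cap tops",proj(c,P))
print([(b[0],b[1]) for b in blobs(c,"blue",60)])
cv2.imwrite("pics/s9.png",cv2.resize(c["img"][150:250,260:400],None,fx=5,fy=5,interpolation=cv2.INTER_CUBIC)[:,:,::-1])
print("tub orange",[(b[0],b[1]) for b in blobs(t,"orange",15) if b[0][0]<250])
go((.619,.0615,.27),176);go((.619,.0615,.137),176)
E
```

```text
expected cap tops [[323.29496796 196.59885616]
 [342.48180921 212.58495349]]
[(array([324. , 204.8]), np.int32(161)), (array([342.8, 220.6]), np.int32(168)), (array([272.8, 232.6]), np.int32(271))]
tub orange [(array([185.5, 261.7]), np.int32(70))]
t 34.6 offset [-26.1 169.2   1. ] roll -0.001
t 34.6 offset [-26.3 169.2 134. ] roll -0.001
```

View pics/s9.png

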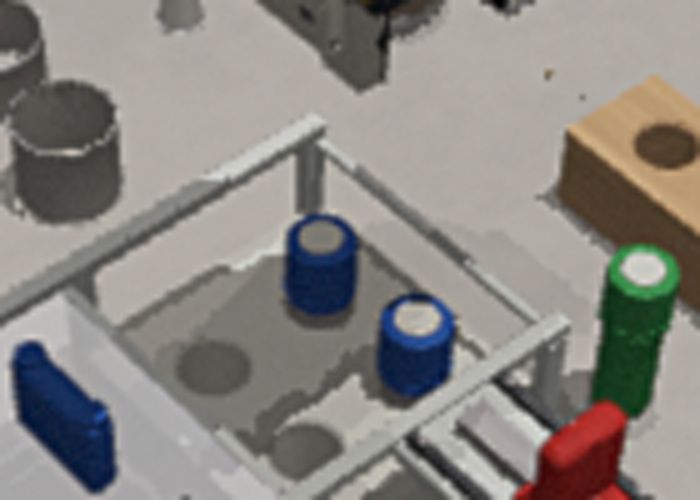

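Both fresh tubes are down, caps at crop (321,262) and (416,345); stand is empty and the old tube is still in the tub. Now shut the shutter.

jog_arm(
  motion=[
    {"offset":[-6,38,0],"roll":0,"hand":60},
    {"offset":[-12,76,0],"roll":0,"hand":60},
    {"offset":[-18,114,0],"roll":0,"hand":60},
    {"offset":[-24,150,0],"roll":0,"hand":60},
    {"offset":[-26,169,0],"roll":0,"hand":60},
    {"offset":[-26,169,0],"roll":0,"hand":60},
    {"offset":[-26,169,40],"roll":0,"hand":60},
    {"offset":[-26,169,80],"roll":0,"hand":60},
    {"offset":[-26,169,115],"roll":0,"hand":60},
    {"offset":[-26,169,134],"roll":0,"hand":60},
    {"offset":[-26,169,134],"roll":0,"hand":60},
    {"offset":[-26,169,134],"roll":0,"hand":10},
    {"offset":[-26,169,134],"roll":0,"hand":10},
    {"offset":[-26,169,134],"roll":0,"hand":10},
    {"offset":[-26,169,134],"roll":0,"hand":10},
    {"offset":[-26,169,134],"roll":0,"hand":10},
    {"offset":[-26,169,134],"roll":0,"hand":10},
    {"offset":[-26,169,134],"roll":0,"hand":10},
    {"offset":[-26,169,134],"roll":0,"hand":10},
  ],
)

```text
clock: 36.23
tool_pos: [0.6195, 0.0609, 0.1381]
orientation: [-180.0, 0.0, 176.0]
force: [-1.2, -0.8, 2.6]
opening: 0.0162
```

jog_arm(
  motion=[
    {"offset":[0,0,0],"roll":0,"hand":10},
    {"offset":[0,0,0],"roll":0,"hand":10},
    {"offset":[0,-5,0],"roll":0,"hand":10},
    {"offset":[0,-15,0],"roll":0,"hand":10},
    {"offset":[0,-27,0],"roll":0,"hand":10},
    {"offset":[0,-39,0],"roll":0,"hand":10},
    {"offset":[0,-51,0],"roll":0,"hand":10},
    {"offset":[0,-63,0],"roll":0,"hand":10},
    {"offset":[0,-75,0],"roll":0,"hand":10},
    {"offset":[0,-87,0],"roll":0,"hand":10},
    {"offset":[0,-99,0],"roll":0,"hand":10},
    {"offset":[0,-111,0],"roll":0,"hand":10},
    {"offset":[0,-121,0],"roll":0,"hand":10},
    {"offset":[0,-128,0],"roll":0,"hand":10},
    {"offset":[0,-133,0],"roll":0,"hand":10},
    {"offset":[0,-136,0],"roll":0,"hand":10},
    {"offset":[0,-137,0],"roll":0,"hand":10},
    {"offset":[0,-137,0],"roll":0,"hand":10},
    {"offset":[0,-137,0],"roll":0,"hand":10},
  ],
)

```text
clock: 37.82
tool_pos: [0.6098, -0.0749, 0.138]
orientation: [179.9, 0.0, 176.0]
force: [-2.2, 3.6, 5.6]
opening: 0.0158
```

jog_arm(
  motion=[
    {"offset":[0,-1,0],"roll":0,"hand":10},
    {"offset":[0,-1,0],"roll":0,"hand":10},
    {"offset":[0,0,0],"roll":0,"hand":60},
    {"offset":[0,0,0],"roll":0,"hand":60},
    {"offset":[0,0,0],"roll":0,"hand":60},
    {"offset":[0,0,0],"roll":0,"hand":60},
    {"offset":[0,0,-40],"roll":0,"hand":60},
    {"offset":[0,0,-80],"roll":0,"hand":60},
    {"offset":[30,0,-110],"roll":-0.125,"hand":60},
    {"offset":[70,0,-110],"roll":-0.25,"hand":60},
    {"offset":[110,0,-110],"roll":-0.4,"hand":60},
    {"offset":[158,0,-110],"roll":-1.571,"hand":60},
    {"offset":[158,0,-110],"roll":-1.571,"hand":60},
    {"offset":[158,0,-110],"roll":-1.571,"hand":60},
    {"offset":[158,0,-110],"roll":-1.571,"hand":60},
    {"offset":[158,0,-110],"roll":-1.571,"hand":60},
    {"offset":[158,0,-110],"roll":-1.571,"hand":60},
    {"offset":[158,0,-110],"roll":-1.571,"hand":60},
    {"offset":[158,0,-110],"roll":-1.571,"hand":60},
    {"offset":[158,0,-110],"roll":-1.571,"hand":60},
  ],
)

```text
clock: 39.48
tool_pos: [0.452, -0.0646, 0.2475]
orientation: [180.0, -0.0, -97.7]
force: [0.2, -0.1, 0.2]
opening: 0.0601
```

jog_arm(
  motion=[
    {"offset":[0,0,0],"roll":-0.02,"hand":60},
    {"offset":[0,0,0],"roll":0,"hand":60},
    {"offset":[0,0,0],"roll":0,"hand":60},
  ],
)

```text
clock: 39.73
tool_pos: [0.4521, -0.0645, 0.2475]
orientation: [180.0, -0.0, -98.4]
force: [0.6, 0.5, 0.0]
opening: 0.06
```

```bash
python3 - <<'E'
from h import *
go((.4515,-.0645,.147),-94)
c=snap("scene");print([(b[0],b[1]) for b in blobs(c,"blue",60)])
E
```

```text
t 39.7 offset [1.000e-01 6.000e-01 1.005e+02] roll -0.077
[(array([322.6, 201.4]), np.int32(319))]
```

jog_arm(
  motion=[
    {"offset":[0,0,20],"roll":-0.077,"hand":60},
    {"offset":[0,0,55],"roll":-0.077,"hand":60},
    {"offset":[0,0,85],"roll":-0.077,"hand":60},
    {"offset":[0,0,100],"roll":-0.077,"hand":60},
    {"offset":[0,0,100],"roll":-0.077,"hand":60},
    {"offset":[0,0,100],"roll":-0.077,"hand":10},
    {"offset":[0,0,100],"roll":-0.077,"hand":10},
    {"offset":[0,0,100],"roll":-0.077,"hand":10},
    {"offset":[0,0,100],"roll":-0.077,"hand":10},
    {"offset":[0,0,100],"roll":-0.077,"hand":10},
    {"offset":[0,0,100],"roll":-0.077,"hand":10},
    {"offset":[0,0,100],"roll":-0.077,"hand":10},
    {"offset":[0,0,100],"roll":-0.077,"hand":10},
    {"offset":[0,0,100],"roll":-0.077,"hand":10},
    {"offset":[0,0,100],"roll":-0.077,"hand":10},
  ],
)

```text
clock: 41.03
tool_pos: [0.4522, -0.0644, 0.1478]
orientation: [-180.0, 0.0, -93.7]
force: [-2.0, 0.8, 3.6]
opening: 0.0159
```

jog_arm(
  motion=[
    {"offset":[0,-5,0],"roll":0,"hand":10},
    {"offset":[0,-10,0],"roll":0,"hand":10},
    {"offset":[0,-15,0],"roll":0,"hand":10},
    {"offset":[0,-20,0],"roll":0,"hand":10},
    {"offset":[0,-25,0],"roll":0,"hand":10},
    {"offset":[0,-30,0],"roll":0,"hand":10},
    {"offset":[0,-34,0],"roll":0,"hand":10},
    {"offset":[0,-37,0],"roll":0,"hand":10},
    {"offset":[0,-39,0],"roll":0,"hand":10},
    {"offset":[0,-40,0],"roll":0,"hand":10},
    {"offset":[0,-41,0],"roll":0,"hand":10},
    {"offset":[0,-41,0],"roll":0,"hand":10},
    {"offset":[0,-41,0],"roll":0,"hand":10},
  ],
)

```text
clock: 42.12
tool_pos: [0.4918, -0.0672, 0.1478]
orientation: [179.8, -0.0, -93.7]
force: [-9.1, 2.9, 13.5]
opening: 0.0154
```

jog_arm(
  motion=[
    {"offset":[0,-1,0],"roll":0,"hand":10},
    {"offset":[0,-1,0],"roll":0,"hand":10},
    {"offset":[0,1,0],"roll":0,"hand":60},
    {"offset":[0,1,0],"roll":0,"hand":60},
    {"offset":[0,1,0],"roll":0,"hand":60},
    {"offset":[0,1,0],"roll":0,"hand":60},
    {"offset":[0,1,0],"roll":0,"hand":60},
    {"offset":[0,1,-20],"roll":0,"hand":60},
    {"offset":[0,1,-60],"roll":0,"hand":60},
    {"offset":[0,1,-100],"roll":0,"hand":60},
    {"offset":[0,1,-140],"roll":0,"hand":60},
    {"offset":[40,1,-150],"roll":0,"hand":60},
    {"offset":[80,1,-150],"roll":0,"hand":60},
    {"offset":[120,1,-150],"roll":0,"hand":60},
    {"offset":[160,1,-150],"roll":0,"hand":60},
    {"offset":[200,1,-150],"roll":0,"hand":60},
    {"offset":[240,1,-150],"roll":0,"hand":60},
    {"offset":[260,1,-150],"roll":0,"hand":60},
    {"offset":[260,1,-150],"roll":0,"hand":60},
    {"offset":[260,1,-150],"roll":0,"hand":60},
  ],
)

```text
clock: 43.78
tool_pos: [0.4751, -0.3276, 0.2967]
orientation: [179.9, 0.0, -93.8]
force: [0.1, -0.2, 0.2]
opening: 0.0602
```

```bash
python3 - <<'E'
from h import *
c=snap("scene");t=snap("top")
for n,s in(("scene",c),("top",t)): print(n,[(k,b[0],b[1]) for k in("red","blue") for b in blobs(s,k,30)])
print("tub orange",[(b[0],b[1]) for b in blobs(t,"orange",15) if b[0][0]<250])
cv2.imwrite("pics/end.png",cv2.resize(t["img"][170:310,150:470],None,fx=2.5,fy=2.5,interpolation=cv2.INTER_CUBIC)[:,:,::-1])
E
```

```text
scene [('red', array([361.8, 225.1]), np.int32(100)), ('red', array([364.4, 241.2]), np.int32(72)), ('blue', array([322.9, 201.3]), np.int32(297))]
top [('red', array([319.9, 255.2]), np.int32(75)), ('red', array([319.3, 262.6]), np.int32(39)), ('blue', array([323.7, 212.8]), np.int32(92))]
tub orange [(array([185.5, 261.7]), np.int32(70))]
```

View pics/end.png

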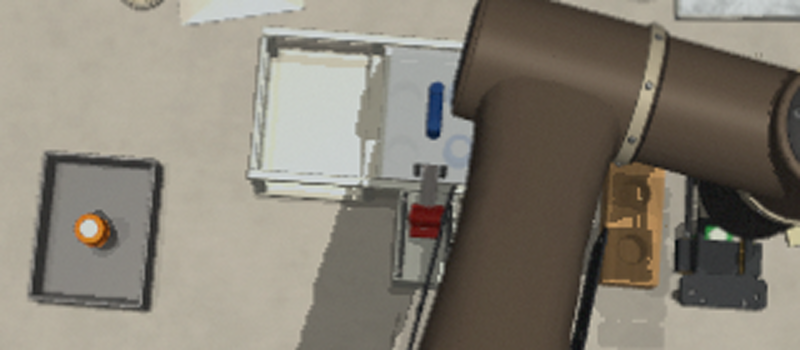

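Final view: shutter shut (grip at (435,110), as at the start), knob at (427,221) with the tongue between the catches, old tube in the tub at (92,230), arm clear.

```bash
python3 -c "
from plant import ctrl,cams,order
print(order.close_job(), ctrl.get_obs()['clock'])"
```

```text
the job is handed in; nothing more can be done
the job is handed in; nothing more can be done
```

The changeover is done and handed in at about 44 s of the 210 s allowed; no verdict was reported.

**What I did:**
- I pulled the red knob to its free stop and slid the shutter fully open.
- I put the one old tube present in the tub.
- I seated both fresh tubes in the two right-hand holes, then slid the shutter shut and the knob home.

**Last checks:**
- **Shutter:** the grip bar is back at its starting pixel in the scene view (322.9, 201.3 against 322.7, 201.4). The measured travel was about 136 mm each way.
- **Knob:** it moved 40 mm from its free stop before meeting a firm stop. In the final view the tongue is between the catches.
- **Fresh tubes:** both cap tops matched the expected seated positions to a couple of pixels before the shutter went shut, and the shutter closed over them freely.
- **Old tube:** it is standing in the middle of the tub, which had not moved.

**Disagreements along the way:**
- **Carrier position:** my first estimate was about 6 mm off in x, and the wrist view of the holes corrected it.
- **Stand:** it was knocked about 2 cm aside during the run, so I measured it again.
- **Tilted tubes:** both fresh tubes hung at a slight tilt in the gripper (about 0.1 rad for the first), so I lined up their feet with the holes before lowering them.
- **Knob pixel:** at the end the knob read about 2 px further home than at the start in the top view. I put this down to shadow, since it was against its stop.

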